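Shade the code reader and hold a driver over its window

TASK

The code on the underside of the LED driver has to be read. First take the flat shade panel out of its slotted stand and lean it against the sloping rest behind the code reader's window, foot in the gap on the base plate, centred, and let go of it. Then fetch the single LED driver lying flat on the bench at the robot's right and hold it level over the middle of the glass window, its length along the window's length, with about 15 mm of air under it; never let it touch the reader, leave the other things on the bench where they are, and finish still holding the driver there.

Things in the scene. Friction and masses are not known exactly. Their poses are not given: they have to be found in the camera images.
- reader: code reader, fixed; origin on the bench under the window's centre; z up, y along the window's length, x from window to rest. Base plate 6 mm thick, x -62 to +135, y +-80 mm; on it a grey housing, x -60 to +62, y +-80 mm, top (with the window) 40 mm above the bench; behind that the rest (see rest_foot). The panel's foot belongs on the base plate in the 26 mm gap between housing and rest
- window (a point): centre of the glass window (70 x 128 mm, the longer side along the reader's y; bordered in black), on the reader's top face, 40 mm above the bench; axes as the reader's
- rest_foot (a point): middle of the line where the rest's front face meets the base plate's top (x +88 mm, 6 mm above the bench); axes as the reader's. The rest: two aluminium posts at y +-40 mm, 14 mm wide, with a cross bar near the top, sloping away from the window 20 degrees from vertical, 85 mm up the slope
- stand: low dark steel stand, fixed, 50 x 134 x 30 mm, with a slot 10 mm wide, 124 mm long, 25 mm deep along its y that holds the panel upright; origin under its centre
- panel_center (a point): centre of the flat shade panel: 8 mm thick (x), 120 mm wide (y), 130 mm high (z), about 0.15 kg, grey edges and black faces, both faces alike; starts upright in the stand's slot, foot 5 mm and top edge 135 mm above the bench
- panel: the same shade panel; origin at the middle of its lower edge
- driver_center (a point): centre (half-way up) of the LED driver lying flat and alone at the robot's right: light grey ribbed case 64 mm (x) by 122 mm (y) by 39 mm high (z), about 0.4 kg; grasp across the 64 mm; which end leads does not matter. The drivers stacked at the back left are not part of the job
- driver: the same LED driver; origin at the centre of its underside
- fan: black axial fan standing on edge between driver and reader, 150 mm long (its x), 51 mm thick (y), 150 mm high, origin under its centre; leave it alone
- cup: white enamel cup with a blue rim, 75 mm across, 96 mm high, origin under its centre; leave it alone
- gauge_block: grey block 36 x 36 x 30 mm, origin under its centre; leave it alone
- tape_measure: yellow-brown tape measure standing on edge, 30 x 68 x 58 mm, origin under its centre; leave it alone
- side_cutters: pliers with red handles lying flat, 55 x 165 x 13 mm (long side y), origin under its centre; leave it alone
- terminal_strip: white terminal strip 20 x 61 x 21 mm, origin under its centre; leave it alone
Things that resemble listed ones, but are neither listed nor needed, are in the scene too. Of the things that look like the panel, the smaller one is meant.

How it is judged:
By the outcome, as a careful person would: the job done as asked, in the order asked, and still so for the second after the job is handed in, while the arm keeps its last pose, push and grip.
It also fails if it takes over 59 s, if anything falls off the work surface, if the arm or the gripper's body presses on something with over 40 N, if the wrist force passes 120 N, or if a joint passes its speed limit or range.

ROBOT

A 6-joint arm with a two-finger parallel gripper is mounted at the origin on a cart in front of the work surface, level with it; the furniture and walls round the work are solid. World frame = base frame: x ahead of the robot, y to its left, z up, the work surface at z = 0. Lengths are in m, angles in rad, forces in N, time in s.
With the tool pointing down it reaches from about 0.225 to 0.875 m from the base axis. Payload 3.4 kg.
Tool frame: the origin (TCP) lies between the finger pads; the fingertips stand 11 mm ahead of it and the grasp point (between the pads) lies 8 mm behind it (tips_ahead is the distance from the TCP to the fingertips, in m); z points along the fingers, x is the direction in which the jaws open and shut, and the axes are right-handed (so a half turn about z gives the same grasp; the last joint's range is limited). The gripper opens to 85 mm and grips with 20 to 120 N. Pads are 22 mm wide; open, the fingers measure 114 mm over their backs; the gripper's body (76 mm by 85 mm) begins 54 mm behind the grasp point. The pads swing forward as they close: fully open they stand 13 mm farther back than shut.
Start: joints at [-1.237, 0.276, 1.505, -0, 1.361, -0.121], TCP at [0.253, -0.517, 0.242] pointing down, gripper open.
Joint ranges: [-2.89, 2.89], [-0.75, 2.08], [0.22, 2.7], [-1.18, 4.32], [0.11, 2.71], [-2.7, 2.7]. Speed limits (rad/s): [2.57, 2.57, 3.14, 3.14, 3.14, 3.14].

INTERFACE

Orientations are given as a unit quaternion [w, x, y, z].
In Python, from rig import get_state, get_image, sign_off, masks_of, tips_ahead gives the robot as it stands.
- The arm moves only by the tool play_rows, never from a script. Its argument "series" is a list of rows, each an object of numbers: "fingers": the closure, from -1 (fully open) to 1 (shut); "dx", "dy", "dz": the shift along the world's x, y, z in mm; "turn": the turn about the world's z in rad. A call has 1 to 20 rows; each row shifts and turns the pose as measured when the row begins; what a row does not reach is not made up. A row lasts 1/12 s, in which the tool goes at most 41.7 mm and 7.16 degrees, less where a joint would pass 70% of its speed; a pose out of reach is approached as far as the arm can. A call with a gripper value outside its range is refused whole. The fingers move at their own pace and stop on an object; "squeeze" is the grip in N (left out, the last holds). Time passes only in rows, so rows that do not move let the fingers close. It gives the time, the measured TCP pose, the force and the opening at its end, in the units of the state.
- get_state(): the state, without advancing time (a new reading comes with each control period).
- get_image(name): name is "scene" or "side" or "wrist"; returns a dict with "pixels" (420x560x3 uint8, red, green, blue), "vfov" (degrees; the focal length in pixels is half the picture's height over the tangent of half this angle, whatever the lens; pixels are square), "cx", "cy" (the principal point, pixels), "rvec" (rotation vector, rad) and "tvec" (3), from world to camera coordinates, as OpenCV has them; the wrist camera has in their place "hand_eye" (4x4, takes a point from camera to tool coordinates, whose origin is the TCP and whose axes are the tool frame's). Camera axes: x right, y down, z forward; pixel columns grow to the right and rows downward; lengths in m; the calibration is good to about 2 mm. A picture is of the moment at which its call begins: read the wrist's pose just before it. There is no depth.
- sign_off(): hands the job in, once; it reports no verdict.
Trained networks look in a picture, given as the dict that the camera call returned (one of the last four; its "shot" number tells which), for a name from the list of things; names that differ only in an ending like _2 or _b are one class to them, and where a whole thing is asked for, a point or a joint stands for the part that bears it (a point fixed in the world has none). Each returns a list of dicts, best first, with "p" (0 to 1); they miss things now and then, are a little off and sometimes report something else, mostly with a low value. They report only what shows in the picture. A call takes as long as a camera call. They do not tell look-alikes from the thing itself.
- masks_of(picture, label): "region" (420x560 bool, what is visible of it) and "xy" ([column, row] in pixels, amid what is visible of it).
The state is a dict: "clock": time; "qpos": joint angles; "qd": joint speeds; "effort": joint torques, N m; "position": TCP position; "ee_rot": TCP orientation; "contact_force": force on the tool from outside, world axes, zero at the start; "moment": the same for the moment, N m; "width": finger opening in m.
Only numpy, scipy, OpenCV 4.12 (cv2) and the standard library are available. Lean on these libraries where they do the work, as an engineer would, in place of code of your own. Each camera call takes 0.05 s, during which the arm holds its last target. There are 200 camera calls.

## Working session

There is one attempt and no reset: what is moved stays moved. The work goes in short steps, Python scripts to look and compute and a tool call to move; the robot and the scene stay as the last step left them, time stands still between calls to the robot, and variables do not carry over. Pictures are saved under pics/ and viewed, about 8 in all and at most 12, crops included, and the job is handed in when it is done.

Besides the shell and the picture viewer there is one more tool, called after ">>>" as name(argument=value, ...), one argument or row to a line, values as JSON. play_rows: Moves the arm, as the interface text tells. Its arguments: {"type":"object","properties":{"series":{"type":"array"},"squeeze":{"type":"number"}},"required":["series"]}

```bash
mkdir -p pics; cat > h.py <<'E'
import sys; sys.path.insert(0,'.')
from rig import *
import numpy as np, cv2
from scipy.spatial.transform import Rotation as R
def K(p):
    f=p["pixels"].shape[0]/2/np.tan(np.radians(p["vfov"])/2); return np.array([[f,0,p["cx"]],[0,f,p["cy"]],[0,0,1]])
def ext(p,st=None):
    if "rvec" in p: return cv2.Rodrigues(np.array(p["rvec"],float))[0],np.array(p["tvec"],float).ravel()
    q=st["ee_rot"]; T=np.eye(4); T[:3,:3]=R.from_quat([q[1],q[2],q[3],q[0]]).as_matrix(); T[:3,3]=st["position"]
    W=np.linalg.inv(T@np.array(p["hand_eye"])); return W[:3,:3],W[:3,3]
def proj(p,X,st=None):
    r,t=ext(p,st); c=(np.atleast_2d(X)@r.T+t)@K(p).T; return c[:,:2]/c[:,2:]
def onz(p,uv,z,st=None):
    r,t=ext(p,st); uv=np.atleast_2d(uv).astype(float); d=np.c_[uv,np.ones(len(uv))]@np.linalg.inv(K(p)).T@r; o=-r.T@t
    return o+d*((z-o[2])/d[:,2])[:,None]
def save(p,n,k=1): cv2.imwrite('pics/'+n,cv2.resize(p["pixels"][:,:,::-1],None,fx=k,fy=k))
def cam(p,st=None):
    r,t=ext(p,st); return -r.T@t
E
python3 - <<'E'
from h import *
st=get_state(); print({k:np.round(v,3).tolist() for k,v in st.items()}, tips_ahead)
for n in("scene","side","wrist"):
    p=get_image(n); save(p,n+'0.png',1.4 if n!='wrist' else 1); print(n,p["vfov"],p["cx"],p["cy"],np.round(cam(p,st),3),[k for k in p])
    for l in ["reader","stand","panel","driver","fan"]:
        for m in masks_of(p,l)[:4]:
            ys,xs=np.nonzero(m["region"]); print(l,round(m["p"],2),np.round(m["xy"]),xs.min(),xs.max(),ys.min(),ys.max(),len(xs))
    for l in ["window","rest_foot","panel_center","driver_center"]:
        try: print(l,[(round(m["p"],2),np.round(m["xy"])) for m in masks_of(p,l)[:2]])
        except Exception as e: print(l,e)
E
```

```text
{'clock': 0.0, 'qpos': [-1.237, 0.277, 1.506, 0.0, 1.361, -0.121], 'qd': [-0.0, 0.0, -0.0, 0.0, -0.001, 0.0], 'effort': [-0.001, -41.679, -24.581, -0.0, 0.011, -0.0], 'position': [0.252, -0.516, 0.241], 'ee_rot': [-0.001, 0.848, -0.529, -0.001], 'contact_force': [-1.028, 0.165, -0.263], 'moment': [-0.002, 0.016, -0.048], 'width': 0.086} 0.011
scene 54.85596318913789 281.78905848886234 202.6887951387646 [-0.054  0.829  0.939] ['pixels', 'vfov', 'cx', 'cy', 'rvec', 'tvec', 'shot']
reader 0.98 [280. 242.] 239 314 209 272 2682
stand 0.71 [235. 298.] 211 257 277 314 611
panel 0.92 [190. 209.] 164 212 176 243 2138
panel 0.57 [232. 274.] 215 250 252 303 1083
panel 0.45 [367. 197.] 360 372 191 204 130
fan 0.64 [338. 187.] 316 363 158 214 1900
window [(0.81, array([276., 241.])), (0.74, array([344., 156.]))]
rest_foot [(0.69, array([282., 242.]))]
panel_center [(0.82, array([187., 212.]))]
driver_center [(0.46, array([346., 160.]))]
side 46.56019813057054 285.8745630740876 212.27465199664533 [ 0.162 -1.296  0.635] ['pixels', 'vfov', 'cx', 'cy', 'rvec', 'tvec', 'shot']
reader 0.81 [261. 210.] 236 287 193 230 468
stand 0.51 [236. 200.] 227 244 189 208 233
panel 0.83 [316. 173.] 311 325 149 206 668
panel 0.53 [230. 182.] 231 237 164 198 129
panel 0.2 [236. 200.] 226 245 189 208 258
driver 0.7 [329. 298.] 308 355 277 317 1268
fan 0.62 [272. 248.] 239 300 213 277 3360
window [(0.8, array([260., 212.])), (0.46, array([273., 249.]))]
rest_foot [(0.72, array([268., 211.]))]
panel_center [(0.81, array([322., 175.])), (0.46, array([233., 178.]))]
driver_center [(0.67, array([335., 296.]))]
wrist 64.92118307373187 280.854823650275 208.52487823347238 [ 0.318 -0.485  0.373] ['pixels', 'vfov', 'cx', 'cy', 'hand_eye', 'shot']
window []
rest_foot []
panel_center []
driver_center []
```

View pics/scene0.png

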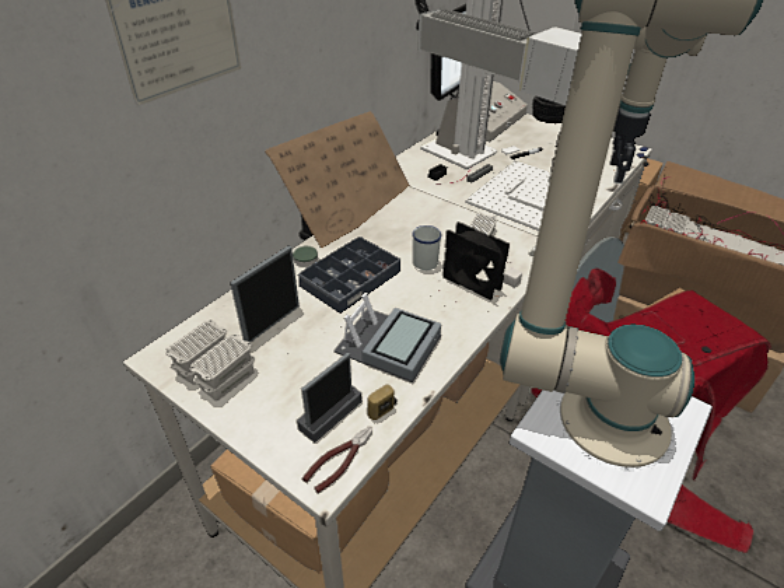

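View pics/side0.png

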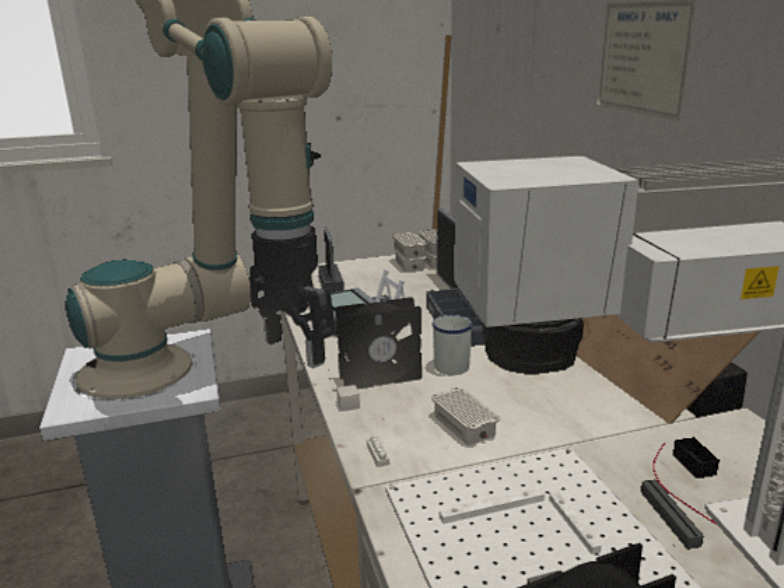

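```bash
cat >> h.py <<'E'
from scipy.optimize import differential_evolution, minimize
def box(x0,x1,y0,y1,z0,z1): return np.array([[x,y,z] for x in(x0,x1) for y in(y0,y1) for z in(z0,z1)],float)/1000
c20,s20=np.cos(np.radians(20)),np.sin(np.radians(20))
REST=np.array([[88+85*s20+e*c20,y,6+85*c20-e*s20] for y in(-47,47) for e in (0,8)]+[[88+e,y,6] for y in(-47,47) for e in(0,10)])/1000
SH=dict(reader=[box(-62,135,-80,80,0,6),box(-60,62,-80,80,6,40),REST],stand=[box(-25,25,-67,67,0,30)],driver=[box(-32,32,-61,61,0,39)],fan=[box(-75,75,-25.5,25.5,0,150)],panel=[box(-4,4,-60,60,0,130)])
def place(X,v): 
    c,s=np.cos(v[2]),np.sin(v[2]); return X@np.array([[c,-s,0],[s,c,0],[0,0,1]]).T+[v[0],v[1],v[3] if len(v)>3 else 0]
def sil(p,parts,v,st=None):
    m=np.zeros((420*2,560*2),np.uint8)
    for X in parts: cv2.fillConvexPoly(m,cv2.convexHull(np.round(proj(p,place(X,v),st)*2+.5).astype(np.int32)),1)
    return cv2.resize(m*255,(560,420),interpolation=cv2.INTER_AREA)/255.
def fit(obs,parts,v0,rng=(.04,.04,.5)):
    # obs: list of (pic, mask, st); IoU loss
    def f(v):
        e=0
        for p,m,st in obs:
            s=sil(p,parts,v,st); e+=1-np.minimum(s,m).sum()/np.maximum(s,m).sum()
        return e/len(obs)
    r=differential_evolution(f,[(a-b,a+b) for a,b in zip(v0,rng)],maxiter=25,popsize=8,seed=1,polish=False)
    r=minimize(f,r.x,method='Nelder-Mead',options=dict(initial_simplex=[r.x]+[r.x+d for d in np.diag([.004,.004,.04])]))
    return r.x,r.fun
E
python3 - <<'E'
from h import *
s=get_image("scene"); d=get_image("side")
for l,(p,z) in dict(driver=(d,.02),reader=(s,.03),stand=(s,.015),cup=(s,.05),gauge_block=(d,.015),tape_measure=(s,.03),side_cutters=(s,.006),terminal_strip=(d,.01),fan=(s,.075)).items():
    for m in masks_of(p,l)[:2]: print(l,round(m["p"],2),np.round(m["xy"]),np.round(onz(p,m["xy"],z)[0],3))
def M(p,l,i=0): return masks_of(p,l)[i]["region"].astype(float)
for l,obs,z in [("reader",[(s,M(s,"reader"),None)],.03),("driver",[(d,M(d,"driver"),None)],.02),("fan",[(s,M(s,"fan"),None)],.075),("stand",[(s,np.maximum(M(s,"stand"),M(s,"panel",1)),None)],.06)]:
    p,m,_=obs[0]; ys,xs=np.nonzero(m); c=onz(p,[xs.mean(),ys.mean()],z)[0]
    parts=SH[l]+([place(SH["panel"][0],[0,0,0,.005])] if l=="stand" else [])
    for y0 in (-.8,.8): print(l,*[np.round(q,4) for q in fit(obs,parts,[c[0],c[1],y0],(.05,.05,.8))])
# machine column base, head bounds
print('table pts',np.round(onz(s,np.array([[125,360],[325,520],[560,180],[460,155],[395,180],[390,250]])/1.4,0)[:,:2],3).tolist())
print('side pts',np.round(onz(d,np.array([[750,510],[390,490],[620,450]])/1.4,0)[:,:2],3).tolist())
st=get_state(); w=get_image("wrist"); save(w,"w0.png"); print(np.array(w["hand_eye"]).round(4).tolist())
E
```

```text
driver 0.57 [331. 298.] [ 0.532 -0.4    0.02 ]
reader 0.83 [279. 242.] [0.474 0.118 0.03 ]
stand 0.71 [232. 294.] [0.462 0.346 0.015]
stand 0.48 [304. 177.] [ 0.616 -0.229  0.015]
cup 0.64 [304. 175.] [ 0.593 -0.196  0.05 ]
gauge_block 0.72 [246. 283.] [ 0.363 -0.26   0.015]
gauge_block 0.27 [261. 213.] [0.509 0.169 0.015]
tape_measure 0.78 [270. 286.] [0.391 0.27  0.03 ]
side_cutters 0.62 [237. 325.] [0.391 0.408 0.006]
terminal_strip 0.72 [269. 324.] [ 0.374 -0.435  0.01 ]
fan 0.73 [336. 184.] [ 0.458 -0.191  0.075]
reader [0.45   0.1042 0.1728] 0.0503
reader [0.4508 0.1047 0.1647] 0.0497
driver [ 0.5357 -0.3836  0.0477] 0.1596
driver [ 0.5357 -0.3813  0.0552] 0.1586
fan [ 0.4476 -0.1881 -0.0323] 0.0594
fan [ 0.4471 -0.1891 -0.0208] 0.0617
stand [ 0.4599  0.338  -0.0613] 0.0393
stand [ 0.4598  0.3383 -0.054 ] 0.0419
table pts [[0.913, 0.502], [0.319, 0.508], [0.486, -0.827], [0.838, -0.771], [0.914, -0.49], [0.697, -0.176]]
side pts [[0.826, -0.712], [0.371, -0.514], [0.74, -0.536]]
[[1.0, -0.0006, -0.001, 0.0001], [0.0008, 0.9581, 0.2864, -0.0724], [0.0008, -0.2864, 0.9581, -0.1313], [0.0, 0.0, 0.0, 1.0]]
```

View pics/wrist0.png

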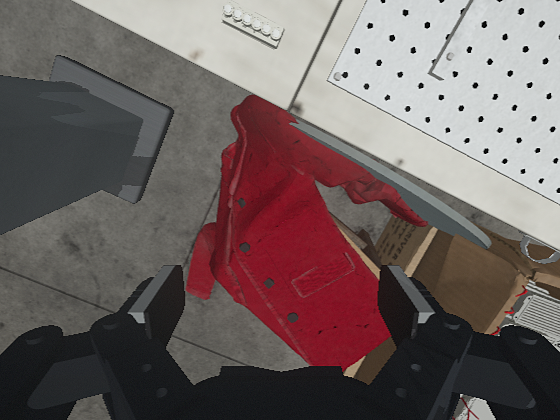

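>>> play_rows(
  series=[
    {"fingers":-1,"dx":4,"dy":10,"dz":20},
    {"dx":9,"dy":25,"dz":20,"turn":0.05},
    {"dx":10,"dy":36,"dz":12,"turn":0.06},
    {"dx":10,"dy":38,"dz":6,"turn":0.06},
    {"dx":10,"dy":38,"dz":6,"turn":0.06},
    {"dx":10,"dy":38,"dz":6,"turn":0.06},
    {"dx":10,"dy":38,"dz":6,"turn":0.06},
    {"dx":10,"dy":38,"dz":6,"turn":0.06},
    {"dx":10,"dy":38,"dz":6,"turn":0.06},
    {"dx":10,"dy":38,"dz":6,"turn":0.06},
    {"dx":10,"dy":38,"dz":6,"turn":0.06},
    {"dx":10,"dy":38,"dz":6,"turn":0.06},
    {"dx":10,"dy":38,"dz":6,"turn":0.06},
    {"dx":10,"dy":38,"dz":6,"turn":0.06},
    {"dx":10,"dy":38,"dz":6,"turn":0.06},
    {"dx":10,"dy":38,"dz":6,"turn":0.06},
    {"dx":10,"dy":38,"dz":6,"turn":0.06},
    {"dx":10,"dy":30,"dz":6,"turn":0.06},
    {"dx":5,"dy":15,"turn":0.04},
    {"dx":0},
  ],
)

```text
invalid input at $.series[0]: expected keys fingers, dx, dy, dz, turn
```

>>> play_rows(
  series=[
    {"fingers":-1,"dx":4,"dy":10,"dz":20,"turn":0},
    {"fingers":-1,"dx":9,"dy":25,"dz":20,"turn":0.05},
    {"fingers":-1,"dx":10,"dy":36,"dz":12,"turn":0.06},
    {"fingers":-1,"dx":10,"dy":38,"dz":6,"turn":0.06},
    {"fingers":-1,"dx":10,"dy":38,"dz":6,"turn":0.06},
    {"fingers":-1,"dx":10,"dy":38,"dz":6,"turn":0.06},
    {"fingers":-1,"dx":10,"dy":38,"dz":6,"turn":0.06},
    {"fingers":-1,"dx":10,"dy":38,"dz":6,"turn":0.06},
    {"fingers":-1,"dx":10,"dy":38,"dz":6,"turn":0.06},
    {"fingers":-1,"dx":10,"dy":38,"dz":6,"turn":0.06},
    {"fingers":-1,"dx":10,"dy":38,"dz":6,"turn":0.06},
    {"fingers":-1,"dx":10,"dy":38,"dz":6,"turn":0.06},
    {"fingers":-1,"dx":10,"dy":38,"dz":6,"turn":0.06},
    {"fingers":-1,"dx":10,"dy":38,"dz":6,"turn":0.06},
    {"fingers":-1,"dx":10,"dy":38,"dz":6,"turn":0.06},
    {"fingers":-1,"dx":10,"dy":38,"dz":6,"turn":0.06},
    {"fingers":-1,"dx":10,"dy":38,"dz":6,"turn":0.06},
    {"fingers":-1,"dx":10,"dy":30,"dz":6,"turn":0.06},
    {"fingers":-1,"dx":5,"dy":15,"dz":0,"turn":0.04},
    {"fingers":-1,"dx":0,"dy":0,"dz":0,"turn":0},
  ],
)

```text
clock: 4.02
position: [0.4293, 0.1612, 0.3914]
ee_rot: [-0.002, 1.0, -0.009, 0.008]
contact_force: [0.2, -0.1, -0.7]
width: 0.0853
```

```bash
python3 - <<'E'
from h import *
st=get_state(); w=get_image("wrist"); save(w,"w1.png",1.4)
for l in("reader","stand","panel"):
    for i,m in enumerate(masks_of(w,l)[:2]):
        ys,xs=np.nonzero(m["region"]); print(l,i,round(m["p"],2),np.round(m["xy"]),xs.min(),xs.max(),ys.min(),ys.max(),len(xs)); np.save(f"m_{l}{i}.npy",m["region"])
import pickle; pickle.dump((st,w),open("w1.pkl","wb"))
print(np.round(proj(w,place(np.array([[-.035,-.064,.04],[.035,-.064,.04],[.035,.064,.04],[-.035,.064,.04]]),[.45,.1045,.168]),st)))
E
```

```text
reader 0 0.72 [315. 188.] 244 384 130 254 12631
stand 0 0.86 [290.  46.] 276 318 0 86 2204
panel 0 0.84 [523. 118.] 470 559 35 193 11128
panel 1 0.69 [299.  40.] 291 309 0 79 1041
[[277. 243.]
 [321. 235.]
 [308. 154.]
 [261. 163.]]
```

View pics/w1.png

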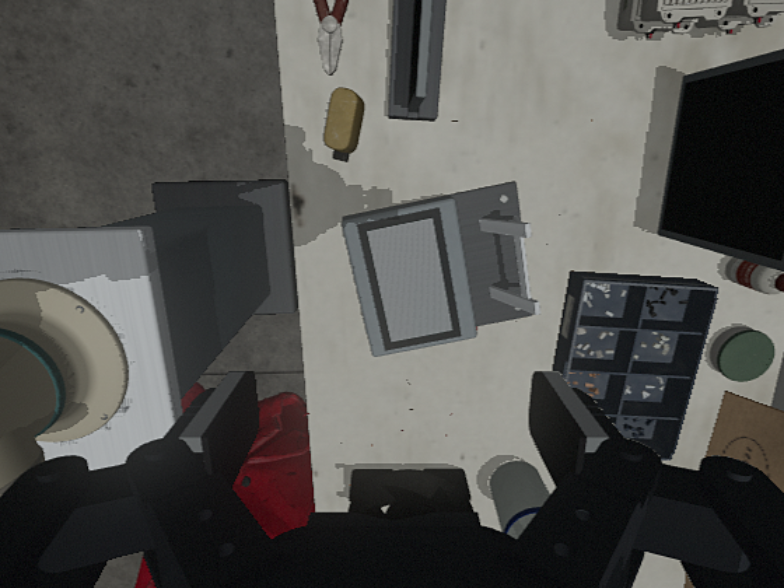

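```bash
python3 - <<'E'
from h import *; import pickle
st,w=pickle.load(open("w1.pkl","rb")); s=get_image("scene")
mr=np.load("m_reader0.npy").astype(float); ms=np.maximum(np.load("m_stand0.npy"),np.load("m_panel1.npy")).astype(float)
P=[SH["stand"][0],place(SH["panel"][0],[0,0,0,.005])]
print("reader w",*fit([(w,mr,st)],SH["reader"],[.45,.105,.17],(.02,.02,.1)))
print("stand w",*fit([(w,ms,st)],P,[.46,.338,-.05],(.03,.03,.15)))
mr2=masks_of(s,"reader")[0]["region"].astype(float)
a=[m["region"] for m in masks_of(s,"stand")+masks_of(s,"panel") if abs(m["xy"][0]-234)<12 and m["xy"][1]>250]
v,e=fit([(w,mr,st),(s,mr2,None)],SH["reader"],[.45,.105,.17],(.02,.02,.1)); print("reader both",v,e)
u,e=fit([(w,ms,st),(s,np.any(a,0).astype(float),None)],P,[.46,.338,-.05],(.03,.03,.15)); print("stand both",u,e)
# window corners from pic
print(np.round(proj(w,place(np.array([[-.035,-.064,.04],[.035,-.064,.04],[.035,.064,.04],[-.035,.064,.04],[.135,.08,.006],[.135,-.08,.006],[-.06,.08,.04],[-.06,-.08,.04]]),v),st)*1.4).tolist())
im=cv2.resize(w["pixels"][:,:,::-1],None,fx=3,fy=3)
for parts,q in((SH["reader"],v),(P,u)):
    for X in parts: cv2.polylines(im,[cv2.convexHull(np.round((proj(w,place(X,q),st)+.5)*3).astype(np.int32))],True,(0,0,255),1)
cv2.imwrite("pics/w1o.png",im[:,:,:][0:600+180,700:1250])
pw=cam(s)
def tri(a,b,d=get_image("side")):
    ps=cv2.triangulatePoints(*[K(p)@np.c_[ext(p)] for p in(s,d)],np.array(a,float)/1.4,np.array(b,float)/1.4); return (ps[:3]/ps[3]).ravel().round(3)
print("lens",tri([550,105],[535,345]),"col base mid",tri([462,155],[735,515]))
E
```

```text
reader w [0.45068087 0.10240283 0.17953534] 0.04495057813141656
stand w [ 0.46035206  0.3375609  -0.0734425 ] 0.02578519517586264
reader both [0.4513748  0.10251784 0.17867531] 0.06749379578012665
stand both [ 0.45989134  0.33813412 -0.06089063] 0.04575345102223849
[[390.0, 341.0], [451.0, 330.0], [431.0, 217.0], [366.0, 230.0], [516.0, 180.0], [532.0, 316.0], [339.0, 220.0], [371.0, 358.0]]
lens [ 0.507 -0.677  0.292] col base mid [ 0.795 -0.725  0.019]
```

View pics/w1o.png

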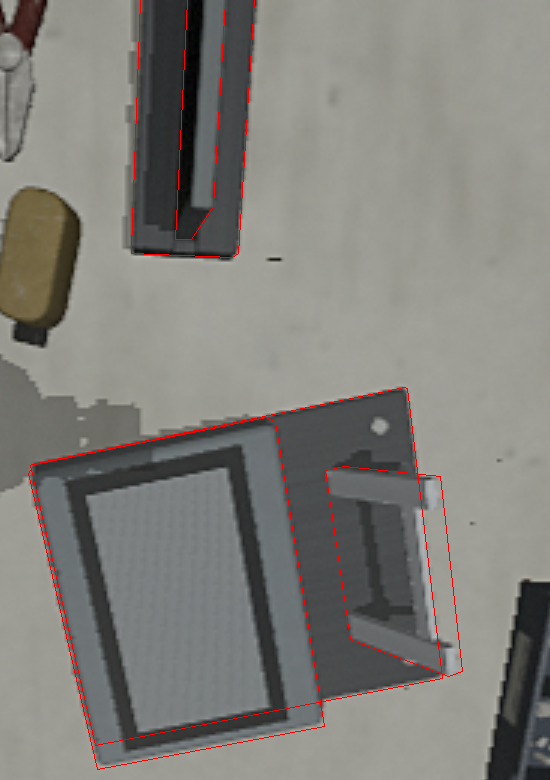

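>>> play_rows(
  series=[
    {"fingers":-1,"dx":4,"dy":20,"dz":-15,"turn":-0.02},
    {"fingers":-1,"dx":4,"dy":25,"dz":-20,"turn":-0.02},
    {"fingers":-1,"dx":4,"dy":25,"dz":-20,"turn":-0.01},
    {"fingers":-1,"dx":4,"dy":25,"dz":-20,"turn":0},
    {"fingers":-1,"dx":4,"dy":25,"dz":-20,"turn":0},
    {"fingers":-1,"dx":4,"dy":25,"dz":-20,"turn":0},
    {"fingers":-1,"dx":4,"dy":20,"dz":-20,"turn":0},
    {"fingers":-1,"dx":2,"dy":8,"dz":-15,"turn":0},
    {"fingers":-1,"dx":0,"dy":0,"dz":0,"turn":0},
    {"fingers":-1,"dx":0,"dy":0,"dz":0,"turn":0},
  ],
)

```text
clock: 5.3
position: [0.4612, 0.3297, 0.2378]
ee_rot: [-0.0, 0.999, -0.048, 0.012]
contact_force: [-0.0, -0.5, -0.3]
width: 0.0854
```

```bash
cat > err.py <<'E'
from h import *
# usage: err.py x y z yaw -> remaining move in world (mm, rad)
st=get_state(); q=st["ee_rot"]; m=R.from_quat([q[1],q[2],q[3],q[0]]).as_matrix()
t=[float(a) for a in sys.argv[1:5]]; y=np.arctan2(m[1,0],m[0,0])
print("t",round(st["clock"],2),"pos",np.round(st["position"],4),"yaw",round(y,4),"zaxis",m[:,2].round(3),"w",round(st["width"],4),"F",np.round(st["contact_force"],1),"M",np.round(st["moment"],2),"q",np.round(st["qpos"],2))
d=(t[3]-y+np.pi/2)%np.pi-np.pi/2
print("move",np.round((np.array(t[:3])-st["position"])*1000,1),"turn",round(d,4))
E
python3 err.py .460 .338 .115 -.065
```

```text
t 5.3 pos [0.4612 0.3297 0.2378] yaw -0.0962 zaxis [ 0.025 -0.001 -1.   ] w 0.0854 F [-0.  -0.5 -0.3] M [ 0.01 -0.04 -0.06] q [ 0.51  0.26  1.54 -0.01  1.32  0.61]
move [  -1.2    8.3 -122.8] turn 0.0312
```

>>> play_rows(
  series=[
    {"fingers":-1,"dx":0,"dy":2,"dz":-15,"turn":0.01},
    {"fingers":-1,"dx":0,"dy":2,"dz":-20,"turn":0.01},
    {"fingers":-1,"dx":0,"dy":2,"dz":-20,"turn":0.01},
    {"fingers":-1,"dx":0,"dy":2,"dz":-20,"turn":0},
    {"fingers":-1,"dx":0,"dy":0,"dz":-20,"turn":0},
    {"fingers":-1,"dx":0,"dy":0,"dz":-14,"turn":0},
    {"fingers":-1,"dx":0,"dy":0,"dz":-6,"turn":0},
    {"fingers":-1,"dx":0,"dy":0,"dz":0,"turn":0},
  ],
)

```text
clock: 5.97
position: [0.468, 0.3315, 0.1315]
ee_rot: [-0.004, 0.999, -0.037, 0.021]
contact_force: [-0.3, -0.1, 0.2]
width: 0.0856
```

```bash
python3 err.py .460 .338 .115 -.065; python3 - <<'E'
from h import *
st=get_state(); w=get_image("wrist"); save(w,"w2.png",1); print(np.round(st["qd"],3))
X=np.array([[-.004,-.06,.135],[.004,-.06,.135],[.004,.06,.135],[-.004,.06,.135]])
print(np.round(proj(w,place(X,[.460,.338,-.065]),st)).tolist())
E
```

```text
t 5.97 pos [0.468  0.3315 0.1315] yaw -0.0747 zaxis [ 0.043  0.006 -0.999] w 0.0856 F [-0.3 -0.1  0.2] M [-0.02  0.04 -0.04] q [ 0.5   0.34  1.71 -0.02  1.06  0.59]
move [ -8.    6.5 -16.5] turn 0.0097
[-0.016 -0.021 -0.01  -0.004  0.014 -0.002]
[[258.0, 387.0], [275.0, 386.0], [270.0, 128.0], [248.0, 129.0]]
```

View pics/w2.png

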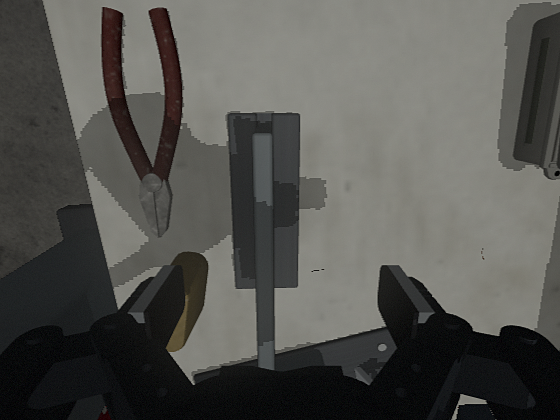

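>>> play_rows(
  series=[
    {"fingers":-1,"dx":-3,"dy":2,"dz":-6,"turn":0.005},
    {"fingers":-1,"dx":-3,"dy":3,"dz":-6,"turn":0.005},
    {"fingers":-1,"dx":-2,"dy":2,"dz":-5,"turn":0},
    {"fingers":-1,"dx":-1,"dy":1,"dz":-2,"turn":0},
    {"fingers":-1,"dx":0,"dy":0,"dz":0,"turn":0},
  ],
)

```text
clock: 6.43
position: [0.4615, 0.341, 0.1169]
ee_rot: [-0.006, 0.999, -0.033, 0.026]
contact_force: [-0.8, 0.4, 0.1]
width: 0.0855
```

```bash
python3 err.py .461 .337 .115 -.065
```

```text
t 6.43 pos [0.4615 0.341  0.1169] yaw -0.0655 zaxis [ 0.052  0.011 -0.999] w 0.0855 F [-0.8  0.4  0.1] M [0.01 0.01 0.03] q [ 0.53  0.35  1.73 -0.02  1.01  0.6 ]
move [-0.5 -4.  -1.9] turn 0.0005
```

>>> play_rows(
  squeeze=35,
  series=[
    {"fingers":-0.5,"dx":0,"dy":-1.5,"dz":0,"turn":0},
    {"fingers":0,"dx":0,"dy":-1,"dz":0,"turn":0},
    {"fingers":0.3,"dx":0,"dy":0,"dz":0,"turn":0},
    {"fingers":0.5,"dx":0,"dy":0,"dz":0,"turn":0},
    {"fingers":0.5,"dx":0,"dy":0,"dz":0,"turn":0},
    {"fingers":0.5,"dx":0,"dy":0,"dz":0,"turn":0},
  ],
)

```text
clock: 6.93
position: [0.4617, 0.3389, 0.1175]
ee_rot: [-0.007, 0.999, -0.032, 0.027]
contact_force: [-0.1, -0.4, 0.1]
width: 0.0213
```

```bash
python3 err.py .461 .337 .115 -.065
```

```text
t 6.93 pos [0.4617 0.3389 0.1175] yaw -0.0644 zaxis [ 0.053  0.012 -0.999] w 0.0213 F [-0.1 -0.4  0.1] M [ 0.01  0.02 -0.02] q [ 0.52  0.35  1.74 -0.02  1.01  0.6 ]
move [-0.7 -1.9 -2.5] turn -0.0006
```

>>> play_rows(
  squeeze=35,
  series=[
    {"fingers":0.8,"dx":-0.5,"dy":-1,"dz":0,"turn":0},
    {"fingers":1,"dx":0,"dy":0,"dz":0,"turn":0},
    {"fingers":1,"dx":0,"dy":0,"dz":0,"turn":0},
    {"fingers":1,"dx":0,"dy":0,"dz":0,"turn":0},
  ],
)

```text
clock: 7.27
position: [0.4581, 0.3381, 0.1176]
ee_rot: [-0.007, 0.999, -0.033, 0.023]
contact_force: [-0.3, 0.2, -0.1]
width: 0.0073
```

```bash
python3 err.py .461 .337 .115 -.065
```

```text
t 7.27 pos [0.4581 0.3381 0.1176] yaw -0.0671 zaxis [ 0.047  0.013 -0.999] w 0.0073 F [-0.3  0.2 -0.1] M [ 0.07  0.2  -0.15] q [ 0.52  0.34  1.74 -0.01  1.01  0.6 ]
move [ 2.9 -1.1 -2.6] turn 0.0021
```

>>> play_rows(
  series=[
    {"fingers":1,"dx":0,"dy":0,"dz":6,"turn":0},
    {"fingers":1,"dx":0,"dy":0,"dz":10,"turn":0},
    {"fingers":1,"dx":0,"dy":0,"dz":12,"turn":0},
    {"fingers":1,"dx":0,"dy":0,"dz":12,"turn":0},
    {"fingers":1,"dx":0,"dy":0,"dz":12,"turn":0},
    {"fingers":1,"dx":0,"dy":0,"dz":12,"turn":0},
    {"fingers":1,"dx":0,"dy":0,"dz":12,"turn":0},
    {"fingers":1,"dx":0,"dy":0,"dz":12,"turn":0},
    {"fingers":1,"dx":0,"dy":0,"dz":12,"turn":0},
    {"fingers":1,"dx":0,"dy":0,"dz":10,"turn":0},
    {"fingers":1,"dx":0,"dy":0,"dz":6,"turn":0},
    {"fingers":1,"dx":0,"dy":0,"dz":0,"turn":0},
  ],
)

```text
clock: 8.27
position: [0.4635, 0.3357, 0.2445]
ee_rot: [-0.005, 0.999, -0.031, 0.03]
contact_force: [0.3, 0.6, -2.5]
width: 0.0076
```

```bash
python3 err.py .526 .116 .228 .179
```

```text
t 8.27 pos [0.4635 0.3357 0.2445] yaw -0.0629 zaxis [ 0.061  0.009 -0.998] w 0.0076 F [ 0.3  0.6 -2.5] M [-0.01  0.09 -0.05] q [ 0.52  0.24  1.55 -0.02  1.29  0.59]
move [  62.5 -219.7  -16.5] turn 0.2419
```

>>> play_rows(
  series=[
    {"fingers":1,"dx":6,"dy":-20,"dz":-2,"turn":0.03},
    {"fingers":1,"dx":11,"dy":-38,"dz":-4,"turn":0.06},
    {"fingers":1,"dx":11,"dy":-38,"dz":-4,"turn":0.06},
    {"fingers":1,"dx":11,"dy":-38,"dz":-4,"turn":0.06},
    {"fingers":1,"dx":11,"dy":-38,"dz":-4,"turn":0.03},
    {"fingers":1,"dx":8,"dy":-25,"dz":-4,"turn":0},
    {"fingers":1,"dx":0,"dy":0,"dz":0,"turn":0},
    {"fingers":1,"dx":0,"dy":0,"dz":0,"turn":0},
  ],
)

```text
clock: 8.93
position: [0.5223, 0.1315, 0.2195]
ee_rot: [-0.009, 0.995, 0.098, 0.029]
contact_force: [-0.1, 0.1, -2.4]
width: 0.0073
```

```bash
python3 err.py .523 .1166 .140 .179
```

```text
t 8.93 pos [0.5223 0.1315 0.2195] yaw 0.1956 zaxis [ 0.055  0.024 -0.998] w 0.0073 F [-0.1  0.1 -2.4] M [-0.05  0.07 -0.03] q [ 0.11  0.2   1.66  0.02  1.22 -0.1 ]
move [  0.7 -14.9 -79.5] turn -0.0166
```

>>> play_rows(
  series=[
    {"fingers":1,"dx":0,"dy":-8,"dz":-25,"turn":-0.016},
    {"fingers":1,"dx":-1,"dy":-7,"dz":-30,"turn":0},
    {"fingers":1,"dx":0,"dy":0,"dz":0,"turn":0},
    {"fingers":1,"dx":0,"dy":0,"dz":0,"turn":0},
  ],
)

```text
clock: 9.27
position: [0.5218, 0.1182, 0.1641]
ee_rot: [-0.01, 0.995, 0.09, 0.03]
contact_force: [0.6, 0.3, -0.6]
width: 0.0075
```

```bash
python3 err.py .523 .1166 .120 .179; python3 - <<'E'
from h import *
s=get_image("scene"); d=get_image("side"); st=get_state()
q=st["ee_rot"]; T=R.from_quat([q[1],q[2],q[3],q[0]]).as_matrix(); o=np.array(st["position"])
# panel in tool frame: x thickness, y width, z along; foot at +.1126, top at -.0174
def pan(zz): return np.array([[a,b,c] for c in zz for a,b in((-.004,-.059),(.004,-.059),(.004,.061),(-.004,.061))])
ims=[]
for p,c in((s,(270,245)),(d,(262,200))):
    im=cv2.resize(p["pixels"][:,:,::-1],None,fx=5,fy=5,interpolation=cv2.INTER_CUBIC)
    for X in SH["reader"]: cv2.polylines(im,[cv2.convexHull(np.round((proj(p,place(X,[.451,.1025,.179]))+.5)*5).astype(np.int32))],True,(0,0,255),1)
    cv2.polylines(im,[cv2.convexHull(np.round((proj(p,pan([-.0174,.1126])@T.T+o)+.5)*5).astype(np.int32))],True,(0,255,0),1)
    x,y=c; ims.append(im[(y-55)*5:(y+55)*5,(x-39)*5:(x+39)*5])
cv2.imwrite("pics/place.png",np.hstack(ims))
E
```

```text
t 9.27 pos [0.5218 0.1182 0.1641] yaw 0.179 zaxis [ 0.058  0.025 -0.998] w 0.0075 F [ 0.6  0.3 -0.6] M [0.01 0.   0.  ] q [ 0.08  0.24  1.76  0.02  1.08 -0.11]
move [  1.2  -1.6 -44.1] turn -0.0
```

View pics/place.png

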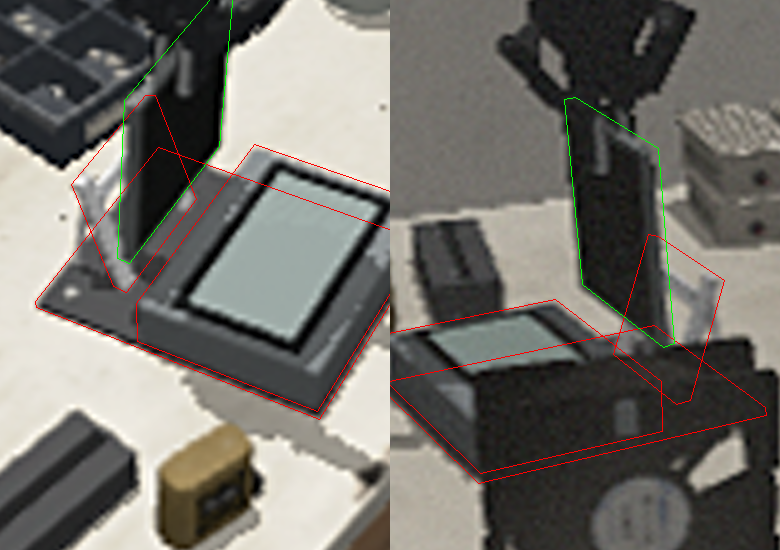

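>>> play_rows(
  series=[
    {"fingers":1,"dx":0,"dy":-1,"dz":-18,"turn":0},
    {"fingers":1,"dx":0,"dy":-0.5,"dz":-20,"turn":0},
    {"fingers":1,"dx":0,"dy":0,"dz":0,"turn":0},
    {"fingers":1,"dx":0,"dy":0,"dz":0,"turn":0},
  ],
)

```text
clock: 9.7
position: [0.5269, 0.1209, 0.1331]
ee_rot: [-0.011, 0.995, 0.092, 0.037]
contact_force: [0.5, 0.5, -1.6]
width: 0.0074
```

```bash
python3 err.py .523 .1166 .1185 .179
```

```text
t 9.7 pos [0.5269 0.1209 0.1331] yaw 0.1841 zaxis [ 0.072  0.028 -0.997] w 0.0074 F [ 0.5  0.5 -1.6] M [0.   0.05 0.02] q [ 0.08  0.27  1.81  0.03  0.99 -0.12]
move [ -3.9  -4.3 -14.6] turn -0.0051
```

>>> play_rows(
  series=[
    {"fingers":1,"dx":-5,"dy":-6,"dz":-2,"turn":-0.005},
    {"fingers":1,"dx":-1,"dy":-1,"dz":-12,"turn":0},
    {"fingers":1,"dx":0,"dy":0,"dz":0,"turn":0},
    {"fingers":1,"dx":0,"dy":0,"dz":0,"turn":0},
  ],
)

```text
clock: 10.03
position: [0.5237, 0.1146, 0.125]
ee_rot: [-0.01, 0.995, 0.091, 0.042]
contact_force: [-0.6, 1.5, -1.5]
width: 0.0074
```

```bash
python3 err.py .523 .1166 .1185 .179
```

```text
t 10.03 pos [0.5237 0.1146 0.125 ] yaw 0.1809 zaxis [ 0.082  0.028 -0.996] w 0.0074 F [-0.6  1.5 -1.5] M [-0.03  0.07 -0.02] q [ 0.07  0.27  1.83  0.03  0.95 -0.13]
move [-0.7  2.  -6.5] turn -0.0019
```

>>> play_rows(
  series=[
    {"fingers":1,"dx":-1,"dy":1,"dz":-8,"turn":0},
    {"fingers":1,"dx":0,"dy":0,"dz":0,"turn":0},
    {"fingers":1,"dx":0,"dy":0,"dz":0,"turn":0},
  ],
)

```text
clock: 10.28
position: [0.5251, 0.1156, 0.1202]
ee_rot: [-0.01, 0.995, 0.09, 0.046]
contact_force: [0.2, -0.2, -1.7]
width: 0.0073
```

```bash
python3 err.py .523 .1166 .1185 .179
```

```text
t 10.28 pos [0.5251 0.1156 0.1202] yaw 0.1808 zaxis [ 0.09   0.028 -0.996] w 0.0073 F [ 0.2 -0.2 -1.7] M [-0.06  0.02 -0.  ] q [ 0.07  0.28  1.84  0.03  0.93 -0.12]
move [-2.1  1.  -1.7] turn -0.0018
```

>>> play_rows(
  series=[
    {"fingers":1,"dx":-2,"dy":0,"dz":-6,"turn":0},
    {"fingers":1,"dx":0,"dy":0,"dz":0,"turn":0},
    {"fingers":1,"dx":0,"dy":0,"dz":0,"turn":0},
  ],
)

```text
clock: 10.53
position: [0.5252, 0.1153, 0.1195]
ee_rot: [-0.01, 0.995, 0.091, 0.05]
contact_force: [-0.0, -0.3, -2.1]
width: 0.0072
```

```bash
python3 err.py .523 .1166 .1185 .179
```

```text
t 10.53 pos [0.5252 0.1153 0.1195] yaw 0.1815 zaxis [ 0.097  0.028 -0.995] w 0.0072 F [-0.  -0.3 -2.1] M [ 0.05  0.07 -0.  ] q [ 0.07  0.27  1.85  0.03  0.92 -0.12]
move [-2.2  1.3 -1. ] turn -0.0025
```

>>> play_rows(
  series=[
    {"fingers":0.5,"dx":0,"dy":0,"dz":0,"turn":0},
    {"fingers":0.3,"dx":0,"dy":0,"dz":0,"turn":0},
    {"fingers":0.2,"dx":0,"dy":0,"dz":0,"turn":0},
    {"fingers":0.2,"dx":0,"dy":0,"dz":0,"turn":0},
    {"fingers":0.2,"dx":6,"dy":1,"dz":-8,"turn":0},
    {"fingers":0.2,"dx":0,"dy":0,"dz":0,"turn":0},
  ],
)

```text
clock: 11.03
position: [0.5325, 0.1168, 0.1106]
ee_rot: [-0.01, 0.995, 0.091, 0.051]
contact_force: [0.3, 0.8, 0.1]
width: 0.0344
```

```bash
python3 err.py .5505 .1205 .1185 .179;  python3 - <<'E'
from h import *
s=get_image("scene"); d=get_image("side")
def crop(p,c):
    x,y=c; return cv2.resize(p["pixels"][y-55:y+55,x-39:x+39,::-1],None,fx=5,fy=5,interpolation=cv2.INTER_CUBIC)
cv2.imwrite("pics/rel.png",np.hstack([crop(s,(270,245)),crop(d,(275,190))]))
E
```

```text
t 11.03 pos [0.5325 0.1168 0.1106] yaw 0.1812 zaxis [ 0.099  0.029 -0.995] w 0.0344 F [0.3 0.8 0.1] M [-0.03  0.07  0.01] q [ 0.07  0.29  1.85  0.03  0.9  -0.12]
move [18.   3.7  7.9] turn -0.0022
```

View pics/rel.png

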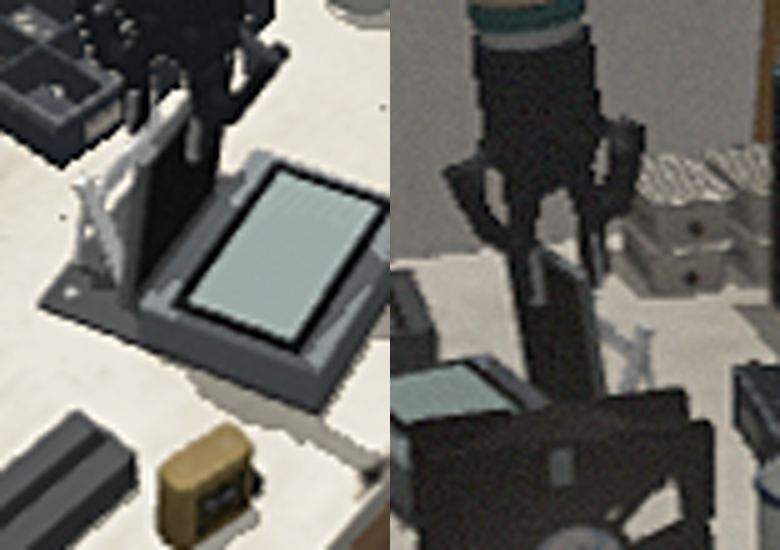

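```bash
python3 - <<'E'
from h import *
s=get_image("scene")
def loc(p): 
    d=p[:2]-[.451,.1025]; c,q=np.cos(.179),np.sin(.179); return np.round(np.array([d[0]*c+d[1]*q,-d[0]*q+d[1]*c])*1000,1)
# crop origin (231,190) scale 5 (+.5 px centre)
for u in ([120,303],[128,308],[140,302]): print(u,loc(onz(s,np.array(u)/5+[231,190]-.5,.006)[0]))
E
```

```text
[120, 303] [86.8 57.3]
[128, 308] [80.3 58.7]
[140, 302] [76.1 50.8]
```

>>> play_rows(
  series=[
    {"fingers":0.2,"dx":7,"dy":1.2,"dz":-4,"turn":0},
    {"fingers":0.2,"dx":7,"dy":1.2,"dz":-4,"turn":0},
    {"fingers":0.2,"dx":7,"dy":1.2,"dz":-4,"turn":0},
    {"fingers":0.2,"dx":0,"dy":0,"dz":0,"turn":0},
  ],
)

```text
clock: 11.52
position: [0.5555, 0.1207, 0.0986]
ee_rot: [-0.01, 0.994, 0.091, 0.052]
contact_force: [0.0, -0.1, 0.9]
width: 0.0341
```

```bash
python3 err.py .5799 .1258 .112 .179
```

```text
t 11.52 pos [0.5555 0.1207 0.0986] yaw 0.1813 zaxis [ 0.101  0.029 -0.994] w 0.0341 F [ 0.  -0.1  0.9] M [ 0.01  0.01 -0.01] q [ 0.08  0.34  1.81  0.03  0.89 -0.12]
move [24.4  5.1 13.4] turn -0.0023
```

>>> play_rows(
  series=[
    {"fingers":0.2,"dx":8,"dy":1.6,"dz":6,"turn":0},
    {"fingers":0.2,"dx":8,"dy":1.6,"dz":6,"turn":0},
    {"fingers":0.2,"dx":7,"dy":1.6,"dz":1,"turn":0},
    {"fingers":0.2,"dx":0,"dy":0,"dz":0,"turn":0},
  ],
)

```text
clock: 11.85
position: [0.5801, 0.1259, 0.1107]
ee_rot: [-0.01, 0.995, 0.091, 0.05]
contact_force: [0.5, 0.8, 0.2]
width: 0.0341
```

```bash
python3 err.py .5799 .1258 .112 .179;  python3 - <<'E'
from h import *
s=get_image("scene"); d=get_image("side")
def crop(p,c):
    x,y=c; return cv2.resize(p["pixels"][y-55:y+55,x-39:x+39,::-1],None,fx=5,fy=5,interpolation=cv2.INTER_CUBIC)
cv2.imwrite("pics/rel2.png",np.hstack([crop(s,(270,245)),crop(d,(275,190))]))
E
```

```text
t 11.85 pos [0.5801 0.1259 0.1107] yaw 0.1812 zaxis [ 0.098  0.029 -0.995] w 0.0341 F [0.5 0.8 0.2] M [-0.04  0.04 -0.03] q [ 0.08  0.36  1.74  0.03  0.94 -0.11]
move [-0.2 -0.1  1.3] turn -0.0022
```

View pics/rel2.png

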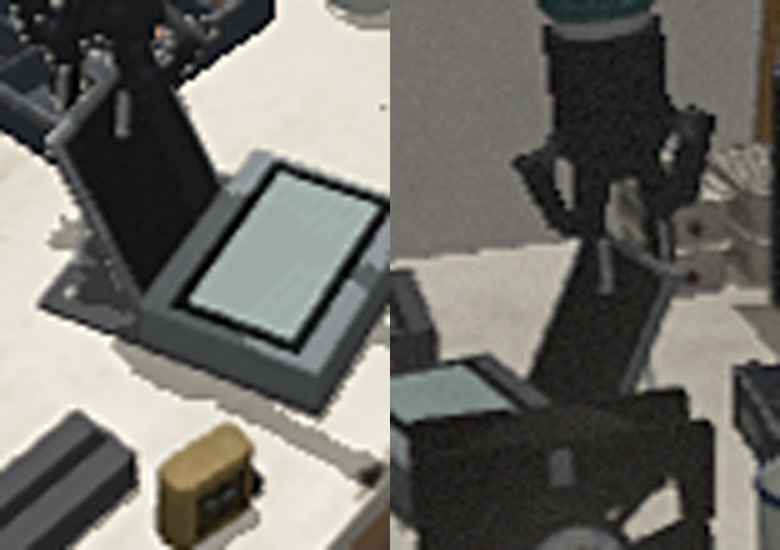

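>>> play_rows(
  series=[
    {"fingers":-0.1,"dx":0,"dy":0,"dz":0,"turn":0},
    {"fingers":-0.2,"dx":0,"dy":0,"dz":0,"turn":0},
    {"fingers":-0.2,"dx":0,"dy":0,"dz":15,"turn":0},
    {"fingers":-0.2,"dx":-2,"dy":0,"dz":30,"turn":0},
    {"fingers":-0.5,"dx":-10,"dy":-5,"dz":38,"turn":0},
    {"fingers":-1,"dx":-10,"dy":-10,"dz":38,"turn":0},
    {"fingers":-1,"dx":0,"dy":0,"dz":0,"turn":0},
  ],
)

```text
clock: 12.53
position: [0.5499, 0.1098, 0.2311]
ee_rot: [-0.01, 0.995, 0.091, 0.043]
contact_force: [1.8, 0.2, 0.5]
width: 0.084
```

```bash
cat > pf.py <<'E'
from h import *
V=[.451,.1025,.179]
def panelbox(v): # v: foot-back-edge lx, ly, lean, yaw rel (m,rad)
    X=box(-8,0,-60,60,0,130); c,s=np.cos(v[2]),np.sin(v[2])
    X=np.c_[X[:,0]*c+X[:,2]*s,X[:,1],-X[:,0]*s+X[:,2]*c]; X[:,2]-=X[:,2].min()
    c,s=np.cos(v[3]),np.sin(v[3]); X=np.c_[X[:,0]*c-X[:,1]*s+v[0],X[:,0]*s+X[:,1]*c+v[1],X[:,2]+.006]
    return place(X,V)
def s1(p,v,st):
    m=np.zeros((840,1120),np.uint8); cv2.fillConvexPoly(m,cv2.convexHull(np.round(proj(p,panelbox(v),st)*2+.5).astype(np.int32)),255); return cv2.resize(m,(560,420),interpolation=cv2.INTER_AREA)/255.
def pfit(obs):
    f=lambda v:sum(1-np.minimum(s,m).sum()/np.maximum(s,m).sum() for s,m in((s1(p,v,st),m) for p,m,st in obs))/len(obs)
    r=differential_evolution(f,[(.065,.095),(-.02,.02),(.2,.6),(-.1,.1)],maxiter=40,popsize=10,seed=1,polish=False); return r.x,r.fun
if __name__=="__main__":
    st=get_state(); obs=[]
    for n in sys.argv[1:]:
        p=get_image(n); X=proj(p,panelbox([.086,0,.35,0]),st); c=X.mean(0)
        ms=[m for m in masks_of(p,"panel") if np.linalg.norm(m["xy"]-c)<25]; print(n,c.round(),[(m["p"].__round__(2),m["region"].sum()) for m in ms])
        if ms: obs.append((p,ms[0]["region"].astype(float),st)); v,e=pfit(obs[-1:]); print(n,v.round(4),round(e,3))
    if len(obs)>1: v,e=pfit(obs); print("all",v.round(4),round(e,3))
E
python3 err.py .53 -.1 .3 .05; python3 pf.py scene wrist
```

```text
t 12.53 pos [0.5499 0.1098 0.2311] yaw 0.1822 zaxis [ 0.084  0.027 -0.996] w 0.084 F [1.8 0.2 0.5] M [-0.06  0.01 -0.02] q [ 0.06  0.22  1.62  0.02  1.22 -0.13]
move [ -19.9 -209.8   68.9] turn -0.1322
scene [258. 223.] [(0.67, np.int64(1048))]
scene [8.220e-02 2.000e-04 3.969e-01 2.090e-02] 0.067
wrist [278. 182.] [(0.65, np.int64(10972))]
wrist [ 0.0826 -0.004   0.4417  0.0018] 0.012
all [ 0.0826 -0.0041  0.4426  0.0027] 0.045
```

>>> play_rows(
  series=[
    {"fingers":-1,"dx":-1,"dy":-18,"dz":15,"turn":0},
    {"fingers":-1,"dx":-1,"dy":-38,"dz":15,"turn":-0.012},
    {"fingers":-1,"dx":-1,"dy":-38,"dz":10,"turn":-0.012},
    {"fingers":-1,"dx":-1,"dy":-38,"dz":0,"turn":-0.012},
    {"fingers":-1,"dx":-1,"dy":-38,"dz":0,"turn":-0.012},
    {"fingers":-1,"dx":-1,"dy":-38,"dz":0,"turn":-0.012},
    {"fingers":-1,"dx":-1,"dy":-38,"dz":0,"turn":-0.012},
    {"fingers":-1,"dx":-1,"dy":-38,"dz":0,"turn":-0.012},
    {"fingers":-1,"dx":-1,"dy":-38,"dz":0,"turn":-0.012},
    {"fingers":-1,"dx":-1,"dy":-38,"dz":0,"turn":-0.012},
    {"fingers":-1,"dx":-1,"dy":-38,"dz":0,"turn":-0.012},
    {"fingers":-1,"dx":-1,"dy":-38,"dz":0,"turn":-0.012},
    {"fingers":-1,"dx":-1,"dy":-25,"dz":0,"turn":-0.012},
    {"fingers":-1,"dx":0,"dy":0,"dz":0,"turn":0},
    {"fingers":-1,"dx":0,"dy":0,"dz":0,"turn":0},
  ],
)

```text
clock: 13.98
position: [0.5211, -0.3656, 0.2295]
ee_rot: [-0.022, 0.999, 0.019, 0.014]
contact_force: [0.1, 0.7, 0.0]
width: 0.0856
```

```bash
python3 err.py .536 -.383 .25 .05; python3 - <<'E'
from h import *
st=get_state(); w=get_image("wrist")
ms=masks_of(w,"driver")
for m in ms: print(round(m["p"],2),np.round(m["xy"]),m["region"].sum())
m=ms[0]; r=fit([(w,m["region"].astype(float),st)],SH["driver"],[.536,-.383,.05],(.04,.04,.3)); print(r)
im=cv2.resize(w["pixels"][:,:,::-1],None,fx=1.4,fy=1.4)
cv2.polylines(im,[cv2.convexHull(np.round((proj(w,place(SH["driver"][0],r[0]),st)+.5)*1.4).astype(np.int32))],True,(0,0,255),1)
cv2.imwrite("pics/w3.png",im)
E
```

```text
t 13.98 pos [ 0.5211 -0.3656  0.2295] yaw 0.0367 zaxis [ 0.027  0.045 -0.999] w 0.0856 F [0.1 0.7 0. ] M [-0.06  0.03 -0.02] q [-0.75  0.38  1.38  0.05  1.39 -0.8 ]
move [ 14.9 -17.4  20.5] turn 0.0133
0.58 [290. 216.] 6905
(array([ 0.53735044, -0.39316098,  0.21382484]), np.float64(0.0774854078029854))
```

View pics/w3.png

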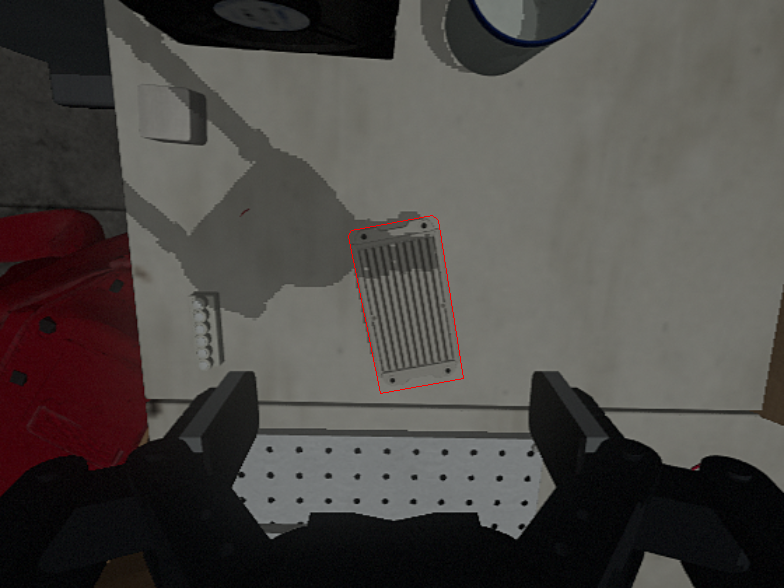

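>>> play_rows(
  series=[
    {"fingers":-1,"dx":0,"dy":0,"dz":6,"turn":0},
    {"fingers":-1,"dx":0,"dy":0,"dz":6,"turn":0},
    {"fingers":-1,"dx":0,"dy":0,"dz":6,"turn":0},
    {"fingers":-1,"dx":0,"dy":0,"dz":6,"turn":0},
    {"fingers":-1,"dx":0,"dy":0,"dz":0,"turn":0},
  ],
)

```text
clock: 14.5
position: [0.5223, -0.3575, 0.2565]
ee_rot: [-0.024, 0.999, 0.023, 0.014]
contact_force: [0.7, 0.1, 0.5]
width: 0.0854
```

```bash
python3 err.py .5374 -.393 .2 .2
```

```text
t 14.5 pos [ 0.5223 -0.3575  0.2565] yaw 0.0457 zaxis [ 0.027  0.048 -0.999] w 0.0854 F [0.7 0.1 0.5] M [-0.   -0.05  0.05] q [-0.74  0.36  1.35  0.05  1.45 -0.79]
move [ 15.1 -35.5 -56.5] turn 0.1543
```

>>> play_rows(
  series=[
    {"fingers":-1,"dx":0,"dy":0,"dz":-30,"turn":0},
    {"fingers":-1,"dx":0,"dy":0,"dz":0,"turn":0},
  ],
)

```text
clock: 14.67
position: [0.5235, -0.357, 0.2293]
ee_rot: [-0.022, 0.999, 0.024, 0.016]
contact_force: [-0.8, 0.7, -2.7]
width: 0.0855
```

```bash
python3 err.py .5374 -.393 .2 .2
```

```text
t 14.67 pos [ 0.5235 -0.357   0.2293] yaw 0.0476 zaxis [ 0.031  0.044 -0.999] w 0.0855 F [-0.8  0.7 -2.7] M [0.   0.03 0.02] q [-0.74  0.37  1.4   0.05  1.38 -0.8 ]
move [ 13.9 -36.  -29.3] turn 0.1524
```

>>> play_rows(
  series=[
    {"fingers":-1,"dx":3,"dy":-10,"dz":-20,"turn":0.037},
    {"fingers":-1,"dx":3,"dy":-10,"dz":-30,"turn":0.037},
    {"fingers":-1,"dx":3,"dy":-10,"dz":-30,"turn":0.037},
    {"fingers":-1,"dx":3,"dy":-10,"dz":-30,"turn":0.036},
    {"fingers":-1,"dx":0,"dy":0,"dz":0,"turn":0},
  ],
)

```text
clock: 15.08
position: [0.5392, -0.3981, 0.1255]
ee_rot: [-0.018, 0.994, 0.103, 0.02]
contact_force: [-0.2, 0.5, -0.0]
width: 0.0855
```

```bash
python3 err.py .5374 -.393 .010 .2; python3 - <<'E'
from h import *
st=get_state(); w=get_image("wrist")
ms=masks_of(w,"driver")
for m in ms: print(round(m["p"],2),np.round(m["xy"]),m["region"].sum())
r=fit([(w,ms[0]["region"].astype(float),st)],SH["driver"],[.537,-.393,.2],(.02,.02,.1)); print(r)
im=cv2.resize(w["pixels"][:,:,::-1],None,fx=1.4,fy=1.4)
cv2.polylines(im,[cv2.convexHull(np.round((proj(w,place(SH["driver"][0],r[0]),st)+.5)*1.4).astype(np.int32))],True,(0,0,255),1)
cv2.imwrite("pics/w4.png",im)
E
```

```text
t 15.08 pos [ 0.5392 -0.3981  0.1255] yaw 0.2052 zaxis [ 0.036  0.041 -0.999] w 0.0855 F [-0.2  0.5 -0. ] M [0.01 0.02 0.01] q [-0.77  0.49  1.46  0.06  1.19 -1.  ]
move [  -1.8    5.1 -115.5] turn -0.0052
0.84 [274. 207.] 14797
(array([ 0.53717168, -0.39080075,  0.221681  ]), np.float64(0.07315049782714977))
```

>>> play_rows(
  series=[
    {"fingers":-1,"dx":-1,"dy":2,"dz":-25,"turn":0.005},
    {"fingers":-1,"dx":-1,"dy":2,"dz":-35,"turn":0.005},
    {"fingers":-1,"dx":-1,"dy":1,"dz":-30,"turn":0},
    {"fingers":-1,"dx":0,"dy":0,"dz":-15,"turn":0},
    {"fingers":-1,"dx":0,"dy":0,"dz":0,"turn":0},
  ],
)

```text
clock: 15.6
position: [0.546, -0.397, 0.0416]
ee_rot: [-0.006, 0.994, 0.106, 0.032]
contact_force: [0.6, 0.1, -0.2]
width: 0.0855
```

```bash
python3 err.py .537 -.391 .010 .212
```

```text
t 15.6 pos [ 0.546  -0.397   0.0416] yaw 0.2129 zaxis [ 0.063  0.019 -0.998] w 0.0855 F [ 0.6  0.1 -0.2] M [ 0.05  0.01 -0.  ] q [-0.76  0.56  1.58  0.07  0.98 -1.01]
move [ -9.    6.  -31.6] turn -0.0009
```

>>> play_rows(
  series=[
    {"fingers":-1,"dx":-10,"dy":6,"dz":0,"turn":0},
    {"fingers":-1,"dx":0,"dy":0,"dz":0,"turn":0},
  ],
)

```text
clock: 15.77
position: [0.5381, -0.3915, 0.0465]
ee_rot: [-0.004, 0.994, 0.106, 0.034]
contact_force: [-0.4, 0.7, 0.8]
width: 0.0855
```

```bash
python3 err.py .537 -.391 .010 .212
```

```text
t 15.77 pos [ 0.5381 -0.3915  0.0465] yaw 0.2129 zaxis [ 0.067  0.016 -0.998] w 0.0855 F [-0.4  0.7  0.8] M [ 0.03  0.09 -0.02] q [-0.76  0.54  1.6   0.07  0.97 -1.02]
move [ -1.1   0.5 -36.5] turn -0.0009
```

>>> play_rows(
  series=[
    {"fingers":-1,"dx":-3,"dy":1,"dz":-22,"turn":0},
    {"fingers":-1,"dx":-3,"dy":1,"dz":-20,"turn":0},
    {"fingers":-1,"dx":0,"dy":0,"dz":0,"turn":0},
  ],
)

```text
clock: 16.02
position: [0.5386, -0.3939, 0.0152]
ee_rot: [0.003, 0.994, 0.106, 0.041]
contact_force: [-0.2, 0.4, 0.3]
width: 0.0852
```

```bash
python3 err.py .537 -.391 .010 .212
```

```text
t 16.02 pos [ 0.5386 -0.3939  0.0152] yaw 0.2134 zaxis [ 0.082  0.003 -0.997] w 0.0852 F [-0.2  0.4  0.3] M [0.03 0.04 0.04] q [-0.77  0.57  1.64  0.08  0.87 -1.03]
move [-1.6  2.9 -5.2] turn -0.0014
```

>>> play_rows(
  squeeze=60,
  series=[
    {"fingers":-1,"dx":-3,"dy":2,"dz":-7,"turn":0},
    {"fingers":-0.7,"dx":0,"dy":0,"dz":0,"turn":0},
    {"fingers":-0.4,"dx":0,"dy":0,"dz":0,"turn":0},
    {"fingers":0,"dx":0,"dy":0,"dz":0,"turn":0},
    {"fingers":1,"dx":0,"dy":0,"dz":0,"turn":0},
    {"fingers":1,"dx":0,"dy":0,"dz":0,"turn":0},
  ],
)

```text
clock: 16.52
position: [0.5406, -0.395, 0.0164]
ee_rot: [0.008, 0.993, 0.106, 0.046]
contact_force: [0.5, -0.4, -4.2]
width: 0.0624
```

```bash
python3 err.py .537 -.391 .010 .212
```

```text
t 16.52 pos [ 0.5406 -0.395   0.0164] yaw 0.2136 zaxis [ 0.093 -0.006 -0.996] w 0.0624 F [ 0.5 -0.4 -4.2] M [0.02 0.14 0.01] q [-0.77  0.56  1.65  0.08  0.86 -1.03]
move [-3.6  4.  -6.4] turn -0.0016
```

>>> play_rows(
  series=[
    {"fingers":1,"dx":0,"dy":0,"dz":-8,"turn":0},
    {"fingers":1,"dx":0,"dy":0,"dz":0,"turn":0},
  ],
)

```text
clock: 16.68
position: [0.5415, -0.3959, 0.0171]
ee_rot: [0.009, 0.993, 0.106, 0.047]
contact_force: [-0.5, -0.2, -5.8]
width: 0.0624
```

```bash
python3 err.py .537 -.391 .010 .212
```

```text
t 16.68 pos [ 0.5415 -0.3959  0.0171] yaw 0.2145 zaxis [ 0.096 -0.008 -0.995] w 0.0624 F [-0.5 -0.2 -5.8] M [-0.04  0.12 -0.01] q [-0.77  0.56  1.65  0.08  0.86 -1.03]
move [-4.5  4.9 -7.1] turn -0.0025
```

>>> play_rows(
  series=[
    {"fingers":1,"dx":-4,"dy":0,"dz":-12,"turn":0},
    {"fingers":1,"dx":0,"dy":0,"dz":0,"turn":0},
  ],
)

```text
clock: 16.85
position: [0.5436, -0.3985, 0.0157]
ee_rot: [0.014, 0.993, 0.106, 0.054]
contact_force: [-0.8, -0.7, -5.1]
width: 0.0625
```

```bash
python3 err.py .537 -.391 .010 .212
```

```text
t 16.85 pos [ 0.5436 -0.3985  0.0157] yaw 0.2144 zaxis [ 0.111 -0.017 -0.994] w 0.0625 F [-0.8 -0.7 -5.1] M [ 0.05  0.19 -0.03] q [-0.77  0.56  1.66  0.09  0.83 -1.04]
move [-6.6  7.5 -5.7] turn -0.0024
```

>>> play_rows(
  series=[
    {"fingers":1,"dx":0,"dy":0,"dz":40,"turn":0},
    {"fingers":1,"dx":0,"dy":0,"dz":40,"turn":0},
    {"fingers":1,"dx":0,"dy":0,"dz":0,"turn":0},
  ],
)

```text
clock: 17.1
position: [0.5422, -0.3969, 0.0951]
ee_rot: [0.012, 0.993, 0.106, 0.053]
contact_force: [1.2, -2.3, -2.8]
width: 0.0627
```

```bash
python3 err.py .537 -.391 .010 .212; python3 - <<'E'
from h import *
st=get_state(); w=get_image("wrist"); import pickle; pickle.dump((st,w),open("w5.pkl","wb"))
s=get_image("side"); im=cv2.resize(s["pixels"][230:340,260:400,::-1],None,fx=3,fy=3,interpolation=cv2.INTER_CUBIC)
w2=cv2.resize(w["pixels"][:,:,::-1],None,fx=.68,fy=.785)
cv2.imwrite("pics/lift.png",np.hstack([im,cv2.resize(w2,(380,330))]))
E
```

```text
t 17.1 pos [ 0.5422 -0.3969  0.0951] yaw 0.214 zaxis [ 0.107 -0.013 -0.994] w 0.0627 F [ 1.2 -2.3 -2.8] M [-0.13 -0.04 -0.04] q [-0.77  0.48  1.57  0.08  1.   -1.02]
move [ -5.2   5.9 -85.1] turn -0.002
```

View pics/lift.png

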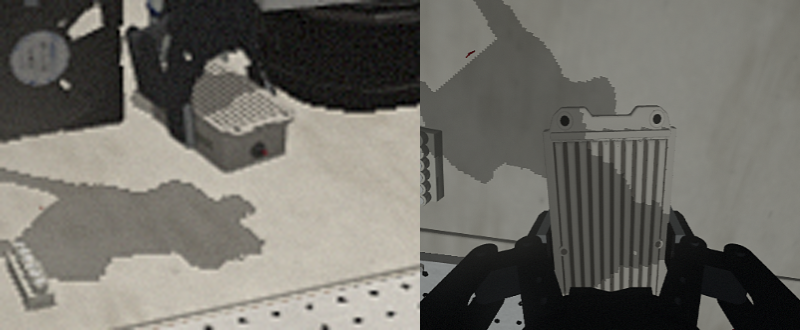

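>>> play_rows(
  series=[
    {"fingers":1,"dx":0,"dy":0,"dz":41,"turn":0},
    {"fingers":1,"dx":0,"dy":0,"dz":41,"turn":0},
    {"fingers":1,"dx":0,"dy":0,"dz":41,"turn":0},
    {"fingers":1,"dx":0,"dy":0,"dz":0,"turn":0},
  ],
)

```text
clock: 17.53
position: [0.5314, -0.3875, 0.1993]
ee_rot: [-0.004, 0.994, 0.105, 0.038]
contact_force: [1.8, -1.1, -3.4]
width: 0.0626
```

```bash
sed -i '$a print("rad/tan tilt",(m[:2,2]@np.array([[np.cos(st["qpos"][0]),-np.sin(st["qpos"][0])],[np.sin(st["qpos"][0]),np.cos(st["qpos"][0])]])).round(4),"q",np.round(st["qpos"],4))' err.py; python3 err.py .45 .10 .22 .179
```

```text
t 17.53 pos [ 0.5314 -0.3875  0.1993] yaw 0.2111 zaxis [ 0.076  0.016 -0.997] w 0.0626 F [ 1.8 -1.1 -3.4] M [-0.13 -0.13 -0.  ] q [-0.77  0.4   1.43  0.07  1.27 -1.  ]
move [-81.4 487.5  20.7] turn -0.0321
rad/tan tilt [0.0434 0.064 ] q [-0.7705  0.3979  1.4302  0.067   1.2707 -1.    ]
```

>>> play_rows(
  series=[
    {"fingers":1,"dx":28,"dy":-20,"dz":0,"turn":0},
    {"fingers":1,"dx":28,"dy":-20,"dz":0,"turn":0},
    {"fingers":1,"dx":0,"dy":0,"dz":0,"turn":0},
  ],
)

```text
clock: 17.78
position: [0.5816, -0.4225, 0.1888]
ee_rot: [-0.012, 0.994, 0.105, 0.031]
contact_force: [-0.5, -0.7, -4.8]
width: 0.0625
```

```bash
python3 err.py .45 .10 .22 .179
```

```text
t 17.78 pos [ 0.5816 -0.4225  0.1888] yaw 0.2096 zaxis [ 0.059  0.03  -0.998] w 0.0625 F [-0.5 -0.7 -4.8] M [-0.07  0.   -0.03] q [-0.76  0.51  1.27  0.06  1.34 -0.98]
move [-131.6  522.5   31.2] turn -0.0306
rad/tan tilt [0.0224 0.0624] q [-0.7558  0.5065  1.2719  0.0642  1.3413 -0.9799]
```

```bash
cat > df.py <<'E'
from h import *
B=SH["driver"][0]-[0,0,.0195]
def tf(st):
    q=st["ee_rot"]; return R.from_quat([q[1],q[2],q[3],q[0]]).as_matrix(),np.array(st["position"])
def pts(v,st): # v: y,z centre in tool (m), pitch about tool x, roll about tool y
    T,o=tf(st); return (R.from_euler("xy",[v[2],v[3]]).apply(B)+[0,v[0],v[1]])@T.T+o
def s2(p,v,st):
    m=np.zeros((840,1120),np.uint8); cv2.fillConvexPoly(m,cv2.convexHull(np.round(proj(p,pts(v,st),st)*2+.5).astype(np.int32)),255); return cv2.resize(m,(560,420),interpolation=cv2.INTER_AREA)/255.
if __name__=="__main__":
    st=get_state(); T,o=tf(st); obs=[]
    for n in ("wrist","side","scene"):
        p=get_image(n); c=proj(p,pts([0,0,0,0],st),st).mean(0)
        ms=[m for m in masks_of(p,"driver") if np.linalg.norm(m["xy"]-c)<60]
        print(n,c.round(),[(round(m["p"],2),np.round(m["xy"]),m["region"].sum()) for m in ms])
        if ms:
            valid=np.ones((420,560)); 
            if n=="wrist": valid[330:]=0
            obs.append((n,p,ms[0]["region"].astype(float)*valid,valid))
    def f(v,ob): return sum(1-np.minimum(s,m).sum()/np.maximum(s,m).sum() for s,m in((s2(p,v,st)*va,m) for n,p,m,va in ob))/len(ob)
    for ob in [obs[:1],obs[1:],obs]:
        if not ob: continue
        r=differential_evolution(lambda v:f(v,ob),[(-.02,.02),(-.03,.02),(-.15,.15),(-.15,.15)],maxiter=40,popsize=10,seed=1,polish=False)
        N=T@R.from_euler("xy",[r.x[2],r.x[3]]).as_matrix(); print([o[0] for o in ob],"y,z,pitch,roll in tool",r.x.round(4),round(r.fun,3),"driver x-axis z",N[2,0].round(3),"y-axis z",N[2,1].round(3))
        if len(ob)==1:
            print("roll scan",[(a,round(min(f([r.x[0],r.x[1]+dz,r.x[2],a],ob) for dz in(-.006,-.003,0,.003,.006)),4)) for a in(-.12,-.08,-.04,0,.04,.08,.12)])
    print("tool x z",T[2,0].round(3),"tool y z",T[2,1].round(3))
E
python3 df.py
```

```text
wrist [282. 268.] [(0.61, array([279., 247.]), np.int64(40367))]
side [358. 233.] [(0.52, array([334., 228.]), np.int64(53))]
scene [342. 119.] [(0.68, array([342., 118.]), np.int64(346))]
['wrist'] y,z,pitch,roll in tool [ 0.0021 -0.0037  0.047   0.1234] 0.036 driver x-axis z 0.186 y-axis z -0.063
roll scan [(-0.12, np.float64(0.1033)), (-0.08, np.float64(0.0907)), (-0.04, np.float64(0.0797)), (0, np.float64(0.0688)), (0.04, np.float64(0.0569)), (0.08, np.float64(0.0476)), (0.12, np.float64(0.0374))]
['side', 'scene'] y,z,pitch,roll in tool [0.0045 0.0008 0.1486 0.1435] 0.583 driver x-axis z 0.206 y-axis z -0.162
['wrist', 'side', 'scene'] y,z,pitch,roll in tool [ 0.0022 -0.0007  0.1465  0.1103] 0.406 driver x-axis z 0.173 y-axis z -0.161
tool x z 0.064 tool y z -0.017
```

```bash
cat > ribs.py <<'E'
from h import *
from scipy.signal import find_peaks
from scipy.ndimage import gaussian_filter1d as gf
from scipy.optimize import least_squares
def ribs(w):
    g=cv2.cvtColor(w["pixels"],cv2.COLOR_RGB2GRAY).astype(float); out=[]
    for r in range(190,331,10):
        a=g[r-2:r+3].mean(0); b=gf(a,1.0)-gf(a,6)
        pk,_=find_peaks(-b[185:375],prominence=6,distance=6); pk+=185
        sub=[p+0.5*(b[p-1]-b[p+1])/(b[p-1]-2*b[p]+b[p+1]) for p in pk]; out.append((r,np.array(sub)))
    return out
if __name__=="__main__":
    st=get_state(); w=get_image("wrist"); save(w,"rib_%d.png"%w["shot"])
    for r,s in ribs(w): print(r,len(s),s.round(1).tolist())
E
python3 ribs.py
```

```text
190 11 [197.9, 214.5, 231.6, 248.5, 265.9, 283.9, 298.9, 316.6, 332.1, 349.5, 362.6]
200 11 [198.8, 214.6, 232.4, 248.5, 265.9, 283.7, 299.9, 315.7, 331.8, 347.4, 362.0]
210 12 [186.4, 199.5, 215.4, 232.7, 249.6, 265.9, 283.8, 298.4, 315.3, 332.2, 346.5, 361.1]
220 12 [187.6, 200.4, 216.0, 233.5, 249.8, 265.8, 283.5, 299.7, 314.5, 330.6, 346.9, 360.3]
230 12 [188.5, 201.3, 216.6, 233.5, 250.4, 266.4, 282.5, 298.0, 314.6, 330.5, 345.7, 359.4]
240 12 [189.5, 202.2, 217.5, 234.1, 250.1, 266.6, 282.4, 298.5, 313.3, 329.6, 345.7, 358.7]
250 12 [190.5, 203.0, 217.8, 234.5, 250.6, 266.4, 282.5, 298.4, 314.5, 329.5, 344.5, 357.9]
260 13 [191.5, 203.8, 218.5, 234.7, 250.9, 266.7, 282.6, 298.0, 313.6, 329.5, 343.5, 357.0, 369.0]
270 12 [204.7, 219.3, 235.6, 251.2, 266.9, 282.5, 297.6, 313.0, 328.1, 342.9, 356.2, 370.2]
280 13 [189.9, 205.5, 220.0, 236.1, 251.6, 267.4, 282.6, 297.5, 312.7, 327.5, 342.4, 355.3, 368.5]
290 13 [191.0, 206.4, 220.4, 236.6, 251.9, 267.4, 282.5, 297.4, 312.4, 327.1, 341.6, 354.5, 366.4]
300 13 [191.6, 207.3, 221.4, 236.9, 252.5, 267.5, 282.4, 297.4, 312.1, 326.4, 340.9, 353.7, 365.3]
310 13 [192.7, 208.1, 222.2, 237.5, 252.5, 267.5, 282.5, 297.2, 311.4, 326.1, 340.1, 351.9, 364.4]
320 13 [193.8, 210.1, 223.1, 237.9, 253.0, 267.7, 282.4, 297.0, 311.4, 325.6, 339.6, 352.0, 363.5]
330 13 [194.7, 209.8, 223.4, 238.5, 253.4, 267.9, 282.4, 296.7, 311.0, 325.0, 339.0, 351.2, 362.4]
```

```bash
cat >> ribs.py <<'E'
def solve(w,st,ctr=282.5,n=4,rows=range(200,331,10)):
    obs=[]
    for r,s in ribs(w):
        if r not in rows: continue
        i=np.argmin(abs(s-ctr)); 
        for k in range(-n,n+1):
            if 0<=i+k<len(s): obs.append((r,k,s[i+k]))
    obs=np.array(obs); H=np.array(w["hand_eye"]); Ki=np.linalg.inv(K(w))
    d=np.c_[obs[:,2],obs[:,0],np.ones(len(obs))]@Ki.T@H[:3,:3].T; o=H[:3,3]
    def f(v): # roll,pitch,yaw,x0,s ; plane through (0,0,-.02) in tool frame
        Rm=R.from_euler("xyz",[v[1],v[0],v[2]]).as_matrix(); c=np.array([0,0,-.02]); nrm=Rm[:,2]
        P=o+d*(((c-o)@nrm)/(d@nrm))[:,None]; x=(P-c)@Rm[:,0]
        return (x-v[3]-obs[:,1]*v[4])*1000
    r=least_squares(f,[0,0,0,0,.005],loss="soft_l1",f_scale=.2); J=np.linalg.inv(r.jac.T@r.jac)*np.mean(f(r.x)**2)
    q=st["ee_rot"]; T=R.from_quat([q[1],q[2],q[3],q[0]]).as_matrix()
    N=T@R.from_euler("xyz",[r.x[1],r.x[0],r.x[2]]).as_matrix()
    print("roll,pitch,yaw,x0,s",r.x.round(4),"sd",np.sqrt(np.diag(J)).round(4),"rms mm",np.sqrt(np.mean(f(r.x)**2)).round(3))
    print("driver x-axis z %.3f  y-axis z %.3f  yaw %.3f"%(N[2,0],N[2,1],np.arctan2(N[1,0],N[0,0])),"tool xz %.3f yz %.3f"%(T[2,0],T[2,1]))
if __name__=="__main__":
    solve(w,st); solve(w,st,n=3)
    try:
        import pickle; st5,w5=pickle.load(open("w5.pkl","rb")); solve(w5,st5)
    except FileNotFoundError: pass
E
python3 ribs.py | tail -6
```

```text
roll,pitch,yaw,x0,s [-0.0982  0.0409 -0.0022 -0.0001  0.0058] sd [0.0059 0.0047 0.0008 0.     0.    ] rms mm 0.109
driver x-axis z -0.035  y-axis z -0.059  yaw 0.214 tool xz 0.063 yz -0.019
roll,pitch,yaw,x0,s [-0.0981  0.0398 -0.0019 -0.0001  0.0058] sd [0.0122 0.0075 0.0011 0.     0.    ] rms mm 0.116
driver x-axis z -0.035  y-axis z -0.058  yaw 0.213 tool xz 0.063 yz -0.019
roll,pitch,yaw,x0,s [-0.0979  0.0486 -0.003  -0.0001  0.0058] sd [0.006  0.0048 0.0008 0.     0.    ] rms mm 0.108
driver x-axis z 0.004  y-axis z -0.013  yaw 0.213 tool xz 0.102 yz 0.035
```

>>> play_rows(
  series=[
    {"fingers":1,"dx":-15,"dy":11,"dz":-20,"turn":0},
    {"fingers":1,"dx":-15,"dy":11,"dz":-20,"turn":0},
    {"fingers":1,"dx":-15,"dy":11,"dz":-20,"turn":0},
    {"fingers":1,"dx":0,"dy":0,"dz":0,"turn":0},
  ],
)

```text
clock: 18.52
position: [0.5306, -0.3848, 0.1345]
ee_rot: [-0.01, 0.994, 0.105, 0.032]
contact_force: [-1.9, 2.0, -6.9]
width: 0.0624
```

```bash
sed -i '$a xa=m[2,0]-.098; ya=m[2,1]-.046; print("driver level err x %.3f y %.3f"%(xa,ya))' err.py; python3 err.py .451 .1025 .22 .179
```

```text
t 18.52 pos [ 0.5306 -0.3848  0.1345] yaw 0.2103 zaxis [ 0.062  0.027 -0.998] w 0.0624 F [-1.9  2.  -6.9] M [0.05 0.13 0.07] q [-0.77  0.45  1.51  0.07  1.15 -1.01]
move [-79.6 487.3  85.5] turn -0.0313
rad/tan tilt [0.0263 0.0624] q [-0.7674  0.4496  1.5132  0.0683  1.1532 -1.0051]
driver level err x -0.032 y -0.059
```

>>> play_rows(
  series=[
    {"fingers":1,"dx":-2,"dy":1,"dz":-20,"turn":0},
    {"fingers":1,"dx":-2,"dy":1,"dz":-20,"turn":0},
    {"fingers":1,"dx":-2,"dy":1,"dz":-20,"turn":0},
    {"fingers":1,"dx":0,"dy":0,"dz":0,"turn":0},
  ],
)

```text
clock: 18.85
position: [0.5231, -0.3806, 0.0767]
ee_rot: [-0.008, 0.994, 0.105, 0.034]
contact_force: [-1.0, 1.4, -6.8]
width: 0.0623
```

```bash
python3 err.py .451 .1025 .22 .179
```

```text
t 18.85 pos [ 0.5231 -0.3806  0.0767] yaw 0.21 zaxis [ 0.066  0.024 -0.998] w 0.0623 F [-1.   1.4 -6.8] M [0.03 0.19 0.06] q [-0.77  0.49  1.61  0.07  1.02 -1.02]
move [-72.1 483.1 143.3] turn -0.031
rad/tan tilt [0.0306 0.0627] q [-0.771   0.4886  1.6075  0.0738  1.016  -1.0194]
driver level err x -0.029 y -0.055
```

>>> play_rows(
  series=[
    {"fingers":1,"dx":0,"dy":0,"dz":16,"turn":0},
    {"fingers":1,"dx":0,"dy":0,"dz":16,"turn":0},
    {"fingers":1,"dx":0,"dy":0,"dz":16,"turn":0},
    {"fingers":1,"dx":0,"dy":0,"dz":16,"turn":0},
    {"fingers":1,"dx":0,"dy":0,"dz":16,"turn":0},
    {"fingers":1,"dx":0,"dy":0,"dz":16,"turn":0},
    {"fingers":1,"dx":0,"dy":0,"dz":0,"turn":0},
  ],
)

```text
clock: 19.43
position: [0.5242, -0.3813, 0.1851]
ee_rot: [-0.006, 0.994, 0.105, 0.036]
contact_force: [0.6, -0.2, -3.7]
width: 0.0624
```

```bash
python3 err.py .451 .1025 .22 .179
```

```text
t 19.43 pos [ 0.5242 -0.3813  0.1851] yaw 0.2096 zaxis [ 0.07   0.02  -0.997] w 0.0624 F [ 0.6 -0.2 -3.7] M [-0.12 -0.03 -0.02] q [-0.77  0.4   1.47  0.07  1.24 -1.  ]
move [-73.2 483.8  34.9] turn -0.0306
rad/tan tilt [0.0363 0.0634] q [-0.771   0.3968  1.4682  0.0671  1.2409 -1.0013]
driver level err x -0.025 y -0.051
```

>>> play_rows(
  series=[
    {"fingers":1,"dx":0,"dy":0,"dz":-41,"turn":0},
    {"fingers":1,"dx":0,"dy":0,"dz":-41,"turn":0},
    {"fingers":1,"dx":0,"dy":0,"dz":0,"turn":0},
  ],
)

```text
clock: 19.68
position: [0.528, -0.3847, 0.1103]
ee_rot: [0.001, 0.994, 0.105, 0.042]
contact_force: [-1.7, 1.7, -6.6]
width: 0.0623
```

```bash
python3 err.py .451 .1025 .22 .179
```

```text
t 19.68 pos [ 0.528  -0.3847  0.1103] yaw 0.2109 zaxis [ 0.084  0.007 -0.996] w 0.0623 F [-1.7  1.7 -6.6] M [0.14 0.25 0.04] q [-0.77  0.45  1.57  0.07  1.06 -1.02]
move [-77.  487.2 109.7] turn -0.0319
rad/tan tilt [0.0551 0.0636] q [-0.7707  0.4539  1.5742  0.073   1.0594 -1.0151]
driver level err x -0.015 y -0.036
```

>>> play_rows(
  series=[
    {"fingers":1,"dx":0,"dy":0,"dz":16,"turn":0},
    {"fingers":1,"dx":0,"dy":0,"dz":16,"turn":0},
    {"fingers":1,"dx":0,"dy":0,"dz":16,"turn":0},
    {"fingers":1,"dx":0,"dy":0,"dz":16,"turn":0},
    {"fingers":1,"dx":0,"dy":0,"dz":16,"turn":0},
    {"fingers":1,"dx":0,"dy":0,"dz":0,"turn":0},
    {"fingers":1,"dx":0,"dy":0,"dz":-41,"turn":0},
    {"fingers":1,"dx":0,"dy":0,"dz":-41,"turn":0},
    {"fingers":1,"dx":0,"dy":0,"dz":0,"turn":0},
    {"fingers":1,"dx":0,"dy":0,"dz":16,"turn":0},
    {"fingers":1,"dx":0,"dy":0,"dz":16,"turn":0},
    {"fingers":1,"dx":0,"dy":0,"dz":16,"turn":0},
    {"fingers":1,"dx":0,"dy":0,"dz":16,"turn":0},
    {"fingers":1,"dx":0,"dy":0,"dz":16,"turn":0},
    {"fingers":1,"dx":0,"dy":0,"dz":16,"turn":0},
    {"fingers":1,"dx":0,"dy":0,"dz":0,"turn":0},
  ],
)

```text
clock: 21.02
position: [0.5272, -0.3829, 0.2276]
ee_rot: [0.001, 0.994, 0.105, 0.043]
contact_force: [0.1, -0.7, -3.1]
width: 0.0626
```

```bash
python3 err.py .451 .1025 .22 .179
```

```text
t 21.02 pos [ 0.5272 -0.3829  0.2276] yaw 0.2102 zaxis [ 0.085  0.008 -0.996] w 0.0626 F [ 0.1 -0.7 -3.1] M [-0.07  0.04  0.  ] q [-0.77  0.37  1.41  0.07  1.31 -1.  ]
move [-76.2 485.4  -7.6] turn -0.0312
rad/tan tilt [0.0559 0.0648] q [-0.7703  0.3661  1.4101  0.0671  1.31   -0.9956]
driver level err x -0.013 y -0.036
```

>>> play_rows(
  series=[
    {"fingers":1,"dx":-3,"dy":18,"dz":0,"turn":0},
    {"fingers":1,"dx":-6,"dy":35,"dz":0,"turn":-0.003},
    {"fingers":1,"dx":-6,"dy":37,"dz":0,"turn":-0.003},
    {"fingers":1,"dx":-6,"dy":37,"dz":0,"turn":-0.003},
    {"fingers":1,"dx":-6,"dy":37,"dz":0,"turn":-0.003},
    {"fingers":1,"dx":-6,"dy":37,"dz":0,"turn":-0.003},
    {"fingers":1,"dx":-6,"dy":37,"dz":0,"turn":-0.003},
    {"fingers":1,"dx":-6,"dy":37,"dz":0,"turn":-0.003},
    {"fingers":1,"dx":-6,"dy":37,"dz":0,"turn":-0.003},
    {"fingers":1,"dx":-6,"dy":37,"dz":0,"turn":-0.003},
    {"fingers":1,"dx":-6,"dy":37,"dz":0,"turn":-0.003},
    {"fingers":1,"dx":-6,"dy":37,"dz":0,"turn":-0.002},
    {"fingers":1,"dx":-4,"dy":25,"dz":0,"turn":0},
    {"fingers":1,"dx":0,"dy":0,"dz":0,"turn":0},
    {"fingers":1,"dx":0,"dy":0,"dz":0,"turn":0},
  ],
)

```text
clock: 22.27
position: [0.4356, 0.087, 0.2306]
ee_rot: [-0.0, 0.996, 0.085, 0.041]
contact_force: [-0.0, -1.1, -4.4]
width: 0.0623
```

```bash
python3 err.py .451 .1025 .22 .179; python3 ribs.py | tail -6|head -2; python3 pf.py scene
```

```text
t 22.27 pos [0.4356 0.087  0.2306] yaw 0.1698 zaxis [ 0.082  0.008 -0.997] w 0.0623 F [-0.  -1.1 -4.4] M [-0.02  0.08 -0.03] q [ 0.04  0.04  1.83  0.    1.19 -0.13]
move [ 15.4  15.5 -10.6] turn 0.0092
rad/tan tilt [0.0819 0.0046] q [ 0.0366  0.0406  1.8327  0.005   1.1863 -0.1347]
driver level err x -0.016 y -0.040
roll,pitch,yaw,x0,s [-0.0925  0.0377 -0.002  -0.0001  0.0058] sd [0.0054 0.0043 0.0007 0.     0.    ] rms mm 0.099
driver x-axis z -0.011  y-axis z -0.031  yaw 0.171 tool xz 0.082 yz 0.006
scene [258. 223.] [(0.6, np.int64(1044))]
scene [ 0.0832 -0.0005  0.3944  0.0542] 0.044
```

>>> play_rows(
  series=[
    {"fingers":1,"dx":0,"dy":0,"dz":0,"turn":0.06},
    {"fingers":1,"dx":0,"dy":0,"dz":0,"turn":0.12},
    {"fingers":1,"dx":0,"dy":0,"dz":0,"turn":0.12},
    {"fingers":1,"dx":0,"dy":0,"dz":0,"turn":0.12},
    {"fingers":1,"dx":0,"dy":0,"dz":0,"turn":0.12},
    {"fingers":1,"dx":0,"dy":0,"dz":0,"turn":0.12},
    {"fingers":1,"dx":0,"dy":0,"dz":0,"turn":0.12},
    {"fingers":1,"dx":0,"dy":0,"dz":0,"turn":0.12},
    {"fingers":1,"dx":0,"dy":0,"dz":0,"turn":0.12},
    {"fingers":1,"dx":0,"dy":0,"dz":0,"turn":0.12},
    {"fingers":1,"dx":0,"dy":0,"dz":0,"turn":0.12},
    {"fingers":1,"dx":0,"dy":0,"dz":0,"turn":0.12},
    {"fingers":1,"dx":0,"dy":0,"dz":0,"turn":0.1},
    {"fingers":1,"dx":0,"dy":0,"dz":0,"turn":0},
  ],
)

```text
clock: 23.58
position: [0.4436, 0.0618, 0.2298]
ee_rot: [-0.023, 0.665, 0.746, 0.03]
contact_force: [-0.2, -0.4, -4.3]
width: 0.0623
```

```bash
python3 err.py .451 .1025 .22 .179
```

```text
t 23.58 pos [0.4436 0.0618 0.2298] yaw 1.6855 zaxis [ 0.005  0.076 -0.997] w 0.0623 F [-0.2 -0.4 -4.3] M [-0.1  -0.04  0.  ] q [-0.08  0.08  1.79  0.08  1.27 -1.79]
move [ 7.4 40.7 -9.8] turn -1.5065
rad/tan tilt [-0.0006  0.076 ] q [-0.0781  0.0845  1.7859  0.0796  1.2727 -1.7865]
driver level err x -0.023 y -0.032
```

>>> play_rows(
  series=[
    {"fingers":1,"dx":0,"dy":0,"dz":16,"turn":0},
    {"fingers":1,"dx":0,"dy":0,"dz":16,"turn":0},
    {"fingers":1,"dx":0,"dy":0,"dz":16,"turn":0},
    {"fingers":1,"dx":0,"dy":0,"dz":16,"turn":0},
    {"fingers":1,"dx":0,"dy":0,"dz":16,"turn":0},
    {"fingers":1,"dx":0,"dy":0,"dz":0,"turn":0},
    {"fingers":1,"dx":0,"dy":0,"dz":-41,"turn":0},
    {"fingers":1,"dx":0,"dy":0,"dz":-41,"turn":0},
    {"fingers":1,"dx":0,"dy":0,"dz":0,"turn":0},
  ],
)

```text
clock: 24.33
position: [0.4466, 0.0508, 0.2286]
ee_rot: [-0.018, 0.68, 0.732, 0.03]
contact_force: [-3.4, -0.4, -5.8]
width: 0.0621
```

```bash
python3 err.py .451 .1025 .22 .179
```

```text
t 24.33 pos [0.4466 0.0508 0.2286] yaw 1.6451 zaxis [ 0.014  0.07  -0.997] w 0.0621 F [-3.4 -0.4 -5.8] M [-0.03  0.21  0.04] q [-0.1   0.08  1.79  0.07  1.26 -1.77]
move [ 4.4 51.7 -8.6] turn -1.4661
rad/tan tilt [0.0074 0.0708] q [-0.0985  0.084   1.7891  0.0744  1.2618 -1.7653]
driver level err x -0.030 y -0.027
```

>>> play_rows(
  series=[
    {"fingers":1,"dx":0,"dy":5,"dz":18,"turn":0},
    {"fingers":1,"dx":0,"dy":5,"dz":18,"turn":0},
    {"fingers":1,"dx":0,"dy":5,"dz":18,"turn":0},
    {"fingers":1,"dx":0,"dy":5,"dz":18,"turn":0},
    {"fingers":1,"dx":0,"dy":5,"dz":18,"turn":0},
    {"fingers":1,"dx":0,"dy":5,"dz":18,"turn":0},
    {"fingers":1,"dx":0,"dy":0,"dz":0,"turn":0},
    {"fingers":1,"dx":0,"dy":0,"dz":-41,"turn":0},
    {"fingers":1,"dx":0,"dy":0,"dz":-41,"turn":0},
    {"fingers":1,"dx":0,"dy":0,"dz":-41,"turn":0},
    {"fingers":1,"dx":0,"dy":0,"dz":0,"turn":0},
    {"fingers":1,"dx":0,"dy":5,"dz":18,"turn":0},
    {"fingers":1,"dx":0,"dy":5,"dz":18,"turn":0},
    {"fingers":1,"dx":0,"dy":5,"dz":18,"turn":0},
    {"fingers":1,"dx":0,"dy":5,"dz":18,"turn":0},
    {"fingers":1,"dx":0,"dy":5,"dz":18,"turn":0},
    {"fingers":1,"dx":0,"dy":0,"dz":0,"turn":0},
    {"fingers":1,"dx":0,"dy":0,"dz":-41,"turn":0},
    {"fingers":1,"dx":0,"dy":0,"dz":-41,"turn":0},
    {"fingers":1,"dx":0,"dy":0,"dz":0,"turn":0},
  ],
)

```text
clock: 26.0
position: [0.4482, 0.0963, 0.2338]
ee_rot: [-0.012, 0.694, 0.72, 0.033]
contact_force: [-3.6, -0.5, -5.5]
width: 0.0625
```

```bash
python3 err.py .451 .1025 .22 .179
```

```text
t 26.0 pos [0.4482 0.0963 0.2338] yaw 1.6085 zaxis [ 0.029  0.064 -0.998] w 0.0625 F [-3.6 -0.5 -5.5] M [-0.08  0.23 -0.03] q [ 0.01  0.08  1.78  0.07  1.25 -1.62]
move [  2.8   6.2 -13.8] turn -1.4295
rad/tan tilt [0.0292 0.0632] q [ 0.0102  0.0834  1.7763  0.0666  1.2534 -1.6172]
driver level err x -0.036 y -0.015
```

>>> play_rows(
  series=[
    {"fingers":1,"dx":0,"dy":0,"dz":0,"turn":-0.06},
    {"fingers":1,"dx":0,"dy":0,"dz":0,"turn":-0.12},
    {"fingers":1,"dx":0,"dy":0,"dz":0,"turn":-0.12},
    {"fingers":1,"dx":0,"dy":0,"dz":0,"turn":-0.12},
    {"fingers":1,"dx":0,"dy":0,"dz":0,"turn":-0.12},
    {"fingers":1,"dx":0,"dy":0,"dz":0,"turn":-0.12},
    {"fingers":1,"dx":0,"dy":0,"dz":0,"turn":-0.12},
    {"fingers":1,"dx":0,"dy":0,"dz":0,"turn":-0.12},
    {"fingers":1,"dx":0,"dy":0,"dz":0,"turn":-0.12},
    {"fingers":1,"dx":0,"dy":0,"dz":0,"turn":-0.12},
    {"fingers":1,"dx":0,"dy":0,"dz":0,"turn":-0.12},
    {"fingers":1,"dx":0,"dy":0,"dz":0,"turn":-0.1},
    {"fingers":1,"dx":0,"dy":0,"dz":0,"turn":0},
  ],
)

```text
clock: 27.08
position: [0.4562, 0.0902, 0.2509]
ee_rot: [0.015, 0.995, 0.092, 0.039]
contact_force: [-0.5, 0.8, -5.3]
width: 0.0628
```

```bash
python3 err.py .451 .1025 .22 .179
```

```text
t 27.08 pos [0.4562 0.0902 0.2509] yaw 0.1854 zaxis [ 0.08  -0.023 -0.997] w 0.0628 F [-0.5  0.8 -5.3] M [-0.    0.06  0.02] q [ 0.07  0.06  1.76 -0.03  1.24 -0.11]
move [ -5.2  12.3 -30.9] turn -0.0064
rad/tan tilt [ 0.0781 -0.0282] q [ 0.0671  0.064   1.7552 -0.0298  1.2443 -0.1085]
driver level err x -0.024 y -0.009
```

>>> play_rows(
  series=[
    {"fingers":1,"dx":0,"dy":4,"dz":-41,"turn":-0.003},
    {"fingers":1,"dx":0,"dy":4,"dz":-41,"turn":-0.003},
    {"fingers":1,"dx":0,"dy":0,"dz":0,"turn":0},
    {"fingers":1,"dx":0,"dy":0,"dz":0,"turn":0},
  ],
)

```text
clock: 27.42
position: [0.4621, 0.0975, 0.1747]
ee_rot: [0.016, 0.995, 0.092, 0.046]
contact_force: [0.9, -0.2, -4.5]
width: 0.0624
```

```bash
python3 err.py .454 .0982 .0714 .179;python3 ribs.py | tail -6|head -2
```

```text
t 27.42 pos [0.4621 0.0975 0.1747] yaw 0.1864 zaxis [ 0.095 -0.023 -0.995] w 0.0624 F [ 0.9 -0.2 -4.5] M [0.02 0.03 0.03] q [ 0.08  0.13  1.88 -0.04  1.04 -0.08]
move [  -8.1    0.7 -103.3] turn -0.0074
rad/tan tilt [ 0.0927 -0.0305] q [ 0.0835  0.1292  1.8837 -0.0354  1.0361 -0.0844]
driver level err x -0.009 y -0.006
roll,pitch,yaw,x0,s [-0.0904  0.043  -0.0027 -0.0001  0.0058] sd [0.0481 0.039  0.0064 0.0002 0.0001] rms mm 0.883
driver x-axis z -0.001  y-axis z -0.003  yaw 0.185 tool xz 0.089 yz 0.040
```

>>> play_rows(
  series=[
    {"fingers":1,"dx":-3,"dy":0,"dz":-18,"turn":-0.004},
    {"fingers":1,"dx":-3,"dy":0,"dz":-18,"turn":-0.003},
    {"fingers":1,"dx":-3,"dy":0,"dz":-18,"turn":0},
    {"fingers":1,"dx":-3,"dy":0,"dz":-18,"turn":0},
    {"fingers":1,"dx":0,"dy":0,"dz":0,"turn":0},
    {"fingers":1,"dx":0,"dy":0,"dz":0,"turn":0},
  ],
)

```text
clock: 27.97
position: [0.4625, 0.0967, 0.1157]
ee_rot: [0.017, 0.994, 0.09, 0.059]
contact_force: [0.2, -0.1, -5.0]
width: 0.0625
```

```bash
python3 err.py .454 .0982 .0714 .179
```

```text
t 27.97 pos [0.4625 0.0967 0.1157] yaw 0.1833 zaxis [ 0.121 -0.022 -0.992] w 0.0625 F [ 0.2 -0.1 -5. ] M [ 0.01  0.04 -0.01] q [ 0.08  0.18  1.99 -0.04  0.85 -0.07]
move [ -8.5   1.5 -44.3] turn -0.0043
rad/tan tilt [ 0.1187 -0.0321] q [ 0.0829  0.1838  1.9926 -0.0428  0.8465 -0.0713]
driver level err x 0.017 y -0.003
```

>>> play_rows(
  series=[
    {"fingers":1,"dx":0,"dy":0,"dz":41,"turn":0},
    {"fingers":1,"dx":0,"dy":0,"dz":41,"turn":0},
    {"fingers":1,"dx":0,"dy":0,"dz":41,"turn":0},
    {"fingers":1,"dx":0,"dy":0,"dz":0,"turn":0},
    {"fingers":1,"dx":0,"dy":0,"dz":0,"turn":0},
  ],
)

```text
clock: 28.38
position: [0.4653, 0.096, 0.2514]
ee_rot: [0.017, 0.994, 0.091, 0.065]
contact_force: [-1.6, 0.1, -6.2]
width: 0.0626
```

```bash
python3 err.py .454 .0982 .0714 .179
```

```text
t 28.38 pos [0.4653 0.096  0.2514] yaw 0.185 zaxis [ 0.132 -0.022 -0.991] w 0.0626 F [-1.6  0.1 -6.2] M [0.01 0.19 0.  ] q [ 0.08  0.05  1.77 -0.03  1.19 -0.09]
move [ -11.3    2.2 -180. ] turn -0.006
rad/tan tilt [ 0.1302 -0.0322] q [ 0.0811  0.0523  1.7715 -0.0347  1.1873 -0.0901]
driver level err x 0.028 y -0.001
```

>>> play_rows(
  series=[
    {"fingers":1,"dx":38,"dy":-16,"dz":4,"turn":0},
    {"fingers":1,"dx":38,"dy":-16,"dz":4,"turn":0},
    {"fingers":1,"dx":38,"dy":-16,"dz":4,"turn":0},
    {"fingers":1,"dx":38,"dy":-16,"dz":4,"turn":0},
    {"fingers":1,"dx":0,"dy":0,"dz":0,"turn":0},
    {"fingers":1,"dx":0,"dy":0,"dz":41,"turn":0},
    {"fingers":1,"dx":0,"dy":0,"dz":41,"turn":0},
    {"fingers":1,"dx":0,"dy":0,"dz":41,"turn":0},
    {"fingers":1,"dx":0,"dy":0,"dz":0,"turn":0},
  ],
)

```text
clock: 29.13
position: [0.6126, 0.0281, 0.3848]
ee_rot: [0.015, 0.994, 0.092, 0.054]
contact_force: [1.1, 0.2, -2.6]
width: 0.0621
```

```bash
python3 err.py .454 .0982 .0714 .179
```

```text
t 29.13 pos [0.6126 0.0281 0.3848] yaw 0.1864 zaxis [ 0.109 -0.02  -0.994] w 0.0621 F [ 1.1  0.2 -2.6] M [ 0.02 -0.1   0.  ] q [-0.06  0.23  1.23 -0.01  1.57 -0.25]
move [-158.6   70.1 -313.4] turn -0.0074
rad/tan tilt [ 0.1101 -0.0133] q [-0.0599  0.2335  1.2261 -0.0133  1.5716 -0.245 ]
driver level err x 0.006 y -0.006
```

>>> play_rows(
  series=[
    {"fingers":1,"dx":6,"dy":0,"dz":-18,"turn":0},
    {"fingers":1,"dx":6,"dy":0,"dz":-18,"turn":0},
    {"fingers":1,"dx":6,"dy":0,"dz":-18,"turn":0},
    {"fingers":1,"dx":6,"dy":0,"dz":-18,"turn":0},
    {"fingers":1,"dx":6,"dy":0,"dz":-18,"turn":0},
    {"fingers":1,"dx":6,"dy":0,"dz":-18,"turn":0},
    {"fingers":1,"dx":0,"dy":0,"dz":0,"turn":0},
    {"fingers":1,"dx":0,"dy":0,"dz":41,"turn":0},
    {"fingers":1,"dx":0,"dy":0,"dz":41,"turn":0},
    {"fingers":1,"dx":0,"dy":0,"dz":41,"turn":0},
    {"fingers":1,"dx":0,"dy":0,"dz":0,"turn":0},
  ],
)

```text
clock: 30.05
position: [0.6402, 0.028, 0.3915]
ee_rot: [0.014, 0.995, 0.093, 0.043]
contact_force: [1.8, 0.3, -2.3]
width: 0.0629
```

```bash
python3 err.py .454 .0982 .0714 .179
```

```text
t 30.05 pos [0.6402 0.028  0.3915] yaw 0.1878 zaxis [ 0.089 -0.02  -0.996] w 0.0629 F [ 1.8  0.3 -2.3] M [ 0.03 -0.06  0.01] q [-0.06  0.29  1.13 -0.01  1.63 -0.24]
move [-186.2   70.2 -320.1] turn -0.0088
rad/tan tilt [ 0.0898 -0.0148] q [-0.0566  0.2907  1.1296 -0.0148  1.6314 -0.2445]
driver level err x -0.014 y -0.010
```

>>> play_rows(
  series=[
    {"fingers":1,"dx":3,"dy":0,"dz":-18,"turn":0},
    {"fingers":1,"dx":3,"dy":0,"dz":-18,"turn":0},
    {"fingers":1,"dx":3,"dy":0,"dz":-18,"turn":0},
    {"fingers":1,"dx":3,"dy":0,"dz":-18,"turn":0},
    {"fingers":1,"dx":3,"dy":0,"dz":-18,"turn":0},
    {"fingers":1,"dx":3,"dy":0,"dz":-18,"turn":0},
    {"fingers":1,"dx":0,"dy":0,"dz":0,"turn":0},
    {"fingers":1,"dx":0,"dy":0,"dz":41,"turn":0},
    {"fingers":1,"dx":0,"dy":0,"dz":41,"turn":0},
    {"fingers":1,"dx":0,"dy":0,"dz":41,"turn":0},
    {"fingers":1,"dx":0,"dy":0,"dz":0,"turn":0},
    {"fingers":1,"dx":2,"dy":0,"dz":-18,"turn":0},
    {"fingers":1,"dx":2,"dy":0,"dz":-18,"turn":0},
    {"fingers":1,"dx":2,"dy":0,"dz":-18,"turn":0},
    {"fingers":1,"dx":2,"dy":0,"dz":-18,"turn":0},
    {"fingers":1,"dx":2,"dy":0,"dz":-18,"turn":0},
    {"fingers":1,"dx":0,"dy":0,"dz":0,"turn":0},
    {"fingers":1,"dx":0,"dy":0,"dz":41,"turn":0},
    {"fingers":1,"dx":0,"dy":0,"dz":41,"turn":0},
    {"fingers":1,"dx":0,"dy":0,"dz":0,"turn":0},
  ],
)

```text
clock: 31.72
position: [0.6532, 0.0287, 0.4109]
ee_rot: [0.015, 0.994, 0.094, 0.044]
contact_force: [1.2, 0.4, -3.4]
width: 0.0624
```

```bash
python3 err.py .454 .0982 .25 .179
```

```text
t 31.72 pos [0.6532 0.0287 0.4109] yaw 0.1906 zaxis [ 0.09  -0.021 -0.996] w 0.0624 F [ 1.2  0.4 -3.4] M [-0.01  0.   -0.02] q [-0.05  0.31  1.05 -0.02  1.69 -0.25]
move [-199.2   69.5 -160.9] turn -0.0116
rad/tan tilt [ 0.0906 -0.0165] q [-0.0535  0.3135  1.0511 -0.0166  1.6863 -0.2451]
driver level err x -0.014 y -0.008
```

>>> play_rows(
  series=[
    {"fingers":1,"dx":-25,"dy":9,"dz":-27,"turn":-0.004},
    {"fingers":1,"dx":-26,"dy":9,"dz":-27,"turn":-0.004},
    {"fingers":1,"dx":-27,"dy":9,"dz":-27,"turn":-0.004},
    {"fingers":1,"dx":-27,"dy":9,"dz":-27,"turn":0},
    {"fingers":1,"dx":-27,"dy":9,"dz":-27,"turn":0},
    {"fingers":1,"dx":-27,"dy":9,"dz":-27,"turn":0},
    {"fingers":1,"dx":-15,"dy":5,"dz":-37,"turn":0},
    {"fingers":1,"dx":-14,"dy":4,"dz":-37,"turn":0},
    {"fingers":1,"dx":0,"dy":0,"dz":0,"turn":0},
    {"fingers":1,"dx":0,"dy":0,"dz":0,"turn":0},
  ],
)

```text
clock: 32.55
position: [0.4531, 0.092, 0.1794]
ee_rot: [0.017, 0.994, 0.087, 0.056]
contact_force: [2.1, -0.1, -3.3]
width: 0.0623
```

```bash
python3 err.py .454 .0982 .0714 .179
```

```text
t 32.55 pos [0.4531 0.092  0.1794] yaw 0.1772 zaxis [ 0.114 -0.024 -0.993] w 0.0623 F [ 2.1 -0.1 -3.3] M [ 0.01 -0.04 -0.01] q [ 0.07  0.1   1.91 -0.04  1.02 -0.08]
move [   0.9    6.2 -108. ] turn 0.0018
rad/tan tilt [ 0.1122 -0.033 ] q [ 0.075   0.1003  1.9073 -0.0386  1.0219 -0.0814]
driver level err x 0.010 y -0.002
```

>>> play_rows(
  series=[
    {"fingers":1,"dx":-2,"dy":3,"dz":-41,"turn":0},
    {"fingers":1,"dx":-3,"dy":3,"dz":-38,"turn":0},
    {"fingers":1,"dx":0,"dy":0,"dz":0,"turn":0},
  ],
)

```text
clock: 32.8
position: [0.4544, 0.0982, 0.1058]
ee_rot: [0.018, 0.994, 0.087, 0.064]
contact_force: [-2.0, -0.1, -5.9]
width: 0.0625
```

```bash
python3 err.py .454 .0982 .0714 .179
```

```text
t 32.8 pos [0.4544 0.0982 0.1058] yaw 0.1776 zaxis [ 0.13  -0.024 -0.991] w 0.0625 F [-2.  -0.1 -5.9] M [ 0.02  0.3  -0.06] q [ 0.09  0.18  2.03 -0.05  0.8  -0.05]
move [ -0.4  -0.  -34.4] turn 0.0014
rad/tan tilt [ 0.127  -0.0354] q [ 0.0902  0.1831  2.027  -0.0492  0.8046 -0.0526]
driver level err x 0.026 y 0.000
```

```bash
python3 - <<'E'
from h import *
st=get_state(); w=get_image("wrist"); m=masks_of(w,"driver")[0]["region"]
def loc(p): 
    d=p[:2]-[.451,.1025]; c,q=np.cos(.179),np.sin(.179); return np.round(np.array([d[0]*c+d[1]*q,-d[0]*q+d[1]*c])*1000,1)
for c in range(205,361,25):
    r=np.nonzero(m[:,c])[0].min(); print(c,r,[loc(onz(w,[c,r],z,st)[0]).tolist() for z in(.09,.128)])
for r in (190,250):
    k=np.nonzero(m[r])[0]; print(r,k.min(),k.max(),[loc(onz(w,[a,r],.128,st)[0]).tolist() for a in(k.min(),k.max())])
g=cv2.cvtColor(w["pixels"],cv2.COLOR_RGB2GRAY); print(g[0:200:5,280].tolist())
s=get_image("scene"); im=cv2.resize(s["pixels"][190:300,205:350,::-1],None,fx=5,fy=5,interpolation=cv2.INTER_CUBIC)
for X,col in [(x,(0,0,255)) for x in SH["reader"][:2]]+[(place(SH["driver"][0],[0,0,0,.0]),(0,255,0))]:
    v=[.451,.1025,.179] if col[2] else [.451,.1025,.179,st["position"][2]-.0164]
    cv2.polylines(im,[cv2.convexHull(np.round((proj(s,place(X,v))-[205,190]+.5)*5).astype(np.int32))],True,col,1)
cv2.imwrite("pics/pre.png",im)
E
```

```text
205 139 [[-27.9, 56.0], [-24.2, 60.8]]
230 136 [[-17.5, 57.0], [-16.6, 61.6]]
255 145 [[-7.1, 53.1], [-8.9, 58.7]]
280 146 [[3.6, 52.4], [-1.0, 58.2]]
305 145 [[14.6, 52.6], [7.0, 58.4]]
330 134 [[25.6, 57.1], [15.1, 61.7]]
355 136 [[36.9, 56.1], [23.4, 60.9]]
190 183 374 [[-32.3, 44.9], [31.6, 42.4]]
250 189 369 [[-32.4, 23.6], [31.8, 19.5]]
[176, 175, 176, 176, 174, 173, 172, 172, 175, 175, 175, 174, 175, 174, 176, 175, 184, 93, 123, 128, 54, 41, 42, 146, 143, 143, 142, 141, 143, 152, 179, 177, 177, 183, 172, 170, 114, 109, 102, 102]
```

View pics/pre.png

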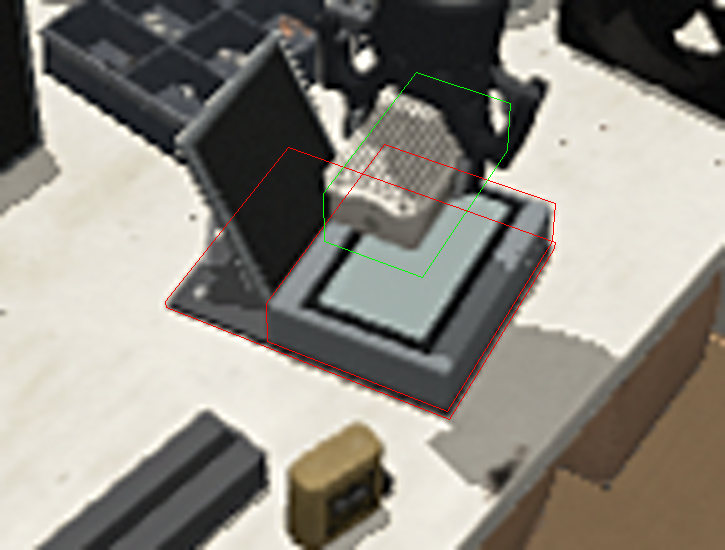

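```bash
python3 - <<'E'
from h import *
s=get_image("scene"); V=[.451,.1025,.179]
def loc3(p): 
    d=p[:2]-V[:2]; c,q=np.cos(.179),np.sin(.179); return np.array([d[0]*c+d[1]*q,-d[0]*q+d[1]*c,p[2]])*1000
m=[a for a in masks_of(s,"driver") if np.linalg.norm(a["xy"]-np.array([284,222]))<25][0]["region"]
ys,xs=np.nonzero(m); print("mask",xs.min(),xs.max(),ys.min(),ys.max(),len(xs))
P=cv2.approxPolyDP(max(cv2.findContours(m.astype(np.uint8),cv2.RETR_EXTERNAL,cv2.CHAIN_APPROX_NONE)[0],key=len),1.5,True)[:,0]; print("contour(crop px)",((P-[205,190]+.5)*5).tolist())
for n,u in dict(A=(330,175),B=(328,205),C=(410,248),T=(432,215)).items():
    uv=np.array(u)/5+[205,190]-.5; a,b=loc3(onz(s,uv,.05)[0]),loc3(onz(s,uv,.15)[0])
    print(n,{y:(a+(b-a)*(y-a[1])/(b[1]-a[1])).round(1)[[0,2]].tolist() for y in(61,57,51,45)})
st=get_state(); w=get_image("wrist"); g=cv2.cvtColor(w["pixels"],cv2.COLOR_RGB2GRAY)
print([(r,g[r,[215,230,345]].tolist()) for r in range(124,180,3)])
E
```

```text
mask 270 296 207 238 616
contour(crop px) [[387.5, 87.5], [327.5, 167.5], [332.5, 217.5], [412.5, 242.5], [447.5, 207.5], [457.5, 137.5], [432.5, 102.5]]
A {61: [27.6, 144.8], 57: [29.7, 140.5], 51: [32.9, 134.1], 45: [36.1, 127.7]}
B {61: [29.0, 120.3], 57: [31.2, 115.9], 51: [34.4, 109.3], 45: [37.6, 102.7]}
C {61: [-24.1, 109.7], 57: [-22.2, 105.2], 51: [-19.4, 98.5], 45: [-16.7, 91.8]}
T {61: [-37.0, 142.0], 57: [-35.3, 137.7], 51: [-32.6, 131.3], 45: [-29.9, 124.8]}
[(124, [145, 144, 129]), (127, [145, 144, 130]), (130, [145, 144, 130]), (133, [146, 145, 135]), (136, [77, 86, 158]), (139, [171, 170, 177]), (142, [155, 175, 177]), (145, [181, 177, 186]), (148, [35, 177, 27]), (151, [48, 177, 41]), (154, [48, 177, 34]), (157, [49, 177, 168]), (160, [110, 177, 182]), (163, [180, 177, 168]), (166, [186, 183, 145]), (169, [144, 162, 175]), (172, [172, 174, 174]), (175, [172, 173, 117]), (178, [99, 178, 142])]
```

>>> play_rows(
  series=[
    {"fingers":1,"dx":-3,"dy":2,"dz":-36,"turn":0.002},
    {"fingers":1,"dx":0,"dy":0,"dz":0,"turn":0},
    {"fingers":1,"dx":0,"dy":0,"dz":0,"turn":0},
  ],
)

```text
clock: 33.35
position: [0.4642, 0.1006, 0.0816]
ee_rot: [0.018, 0.993, 0.087, 0.079]
contact_force: [0.8, -0.6, -3.3]
width: 0.0626
```

```bash
python3 err.py .454 .0997 .070 .179
```

```text
t 33.35 pos [0.4642 0.1006 0.0816] yaw 0.1796 zaxis [ 0.159 -0.022 -0.987] w 0.0626 F [ 0.8 -0.6 -3.3] M [0.05 0.1  0.01] q [ 0.09  0.22  2.06 -0.06  0.7  -0.04]
move [-10.2  -0.9 -11.6] turn -0.0006
rad/tan tilt [ 0.1563 -0.0364] q [ 0.0941  0.2193  2.0636 -0.0564  0.7024 -0.0414]
driver level err x 0.055 y 0.003
```

>>> play_rows(
  series=[
    {"fingers":1,"dx":0,"dy":0,"dz":41,"turn":0},
    {"fingers":1,"dx":0,"dy":0,"dz":41,"turn":0},
    {"fingers":1,"dx":0,"dy":0,"dz":41,"turn":0},
    {"fingers":1,"dx":38,"dy":-9,"dz":12,"turn":0},
    {"fingers":1,"dx":38,"dy":-9,"dz":12,"turn":0},
    {"fingers":1,"dx":38,"dy":-9,"dz":12,"turn":0},
    {"fingers":1,"dx":38,"dy":-9,"dz":12,"turn":0},
    {"fingers":1,"dx":38,"dy":-9,"dz":12,"turn":0},
    {"fingers":1,"dx":38,"dy":-9,"dz":12,"turn":0},
    {"fingers":1,"dx":38,"dy":-9,"dz":12,"turn":0},
    {"fingers":1,"dx":0,"dy":0,"dz":0,"turn":0},
  ],
)

```text
clock: 34.27
position: [0.7273, 0.035, 0.3195]
ee_rot: [0.02, 0.992, 0.089, 0.092]
contact_force: [1.5, -0.5, -4.2]
width: 0.0623
```

```bash
python3 err.py .454 .0997 .070 .179
```

```text
t 34.27 pos [0.7273 0.035  0.3195] yaw 0.1832 zaxis [ 0.187 -0.023 -0.982] w 0.0623 F [ 1.5 -0.5 -4.2] M [0.01 0.05 0.04] q [-0.04  0.39  1.17 -0.02  1.4  -0.22]
move [-273.3   64.7 -249.5] turn -0.0042
rad/tan tilt [ 0.1874 -0.0155] q [-0.0398  0.386   1.1684 -0.0157  1.3987 -0.2167]
driver level err x 0.082 y 0.010
```

>>> play_rows(
  series=[
    {"fingers":1,"dx":0,"dy":0,"dz":41,"turn":0},
    {"fingers":1,"dx":0,"dy":0,"dz":41,"turn":0},
    {"fingers":1,"dx":0,"dy":0,"dz":0,"turn":0},
  ],
)

```text
clock: 34.52
position: [0.7225, 0.0334, 0.3952]
ee_rot: [0.019, 0.992, 0.088, 0.085]
contact_force: [1.1, 0.4, -2.5]
width: 0.0624
```

```bash
python3 err.py .454 .0997 .070 .179
```

```text
t 34.52 pos [0.7225 0.0334 0.3952] yaw 0.1804 zaxis [ 0.172 -0.023 -0.985] w 0.0624 F [ 1.1  0.4 -2.5] M [0.06 0.07 0.02] q [-0.04  0.38  0.99 -0.02  1.59 -0.22]
move [-268.5   66.3 -325.2] turn -0.0014
rad/tan tilt [ 0.1727 -0.0159] q [-0.0421  0.3818  0.9943 -0.0159  1.5919 -0.2198]
driver level err x 0.067 y 0.007
```

>>> play_rows(
  series=[
    {"fingers":1,"dx":0,"dy":0,"dz":41,"turn":0},
    {"fingers":1,"dx":0,"dy":0,"dz":0,"turn":0},
    {"fingers":1,"dx":0,"dy":0,"dz":41,"turn":0},
    {"fingers":1,"dx":0,"dy":0,"dz":0,"turn":0},
    {"fingers":1,"dx":0,"dy":0,"dz":41,"turn":0},
    {"fingers":1,"dx":0,"dy":0,"dz":0,"turn":0},
  ],
)

```text
clock: 35.02
position: [0.6949, 0.0343, 0.4637]
ee_rot: [0.014, 0.995, 0.088, 0.044]
contact_force: [1.1, -0.9, 0.6]
width: 0.0626
```

```bash
python3 err.py .454 .0997 .070 .179
```

```text
t 35.02 pos [0.6949 0.0343 0.4637] yaw 0.1784 zaxis [ 0.091 -0.02  -0.996] w 0.0626 F [ 1.1 -0.9  0.6] M [-0.01 -0.12 -0.02] q [-0.04  0.4   0.79 -0.02  1.86 -0.22]
move [-240.9   65.4 -393.7] turn 0.0006
rad/tan tilt [ 0.0918 -0.0163] q [-0.0423  0.4026  0.7896 -0.017   1.8574 -0.2247]
driver level err x -0.012 y -0.010
```

>>> play_rows(
  series=[
    {"fingers":1,"dx":0,"dy":0,"dz":-8,"turn":0},
    {"fingers":1,"dx":0,"dy":0,"dz":-16,"turn":0},
    {"fingers":1,"dx":0,"dy":0,"dz":-24,"turn":0},
    {"fingers":1,"dx":0,"dy":0,"dz":-24,"turn":0},
    {"fingers":1,"dx":0,"dy":0,"dz":-24,"turn":0},
    {"fingers":1,"dx":0,"dy":0,"dz":-24,"turn":0},
    {"fingers":1,"dx":0,"dy":0,"dz":-24,"turn":0},
    {"fingers":1,"dx":0,"dy":0,"dz":-16,"turn":0},
    {"fingers":1,"dx":0,"dy":0,"dz":-8,"turn":0},
    {"fingers":1,"dx":0,"dy":0,"dz":0,"turn":0},
  ],
)

```text
clock: 35.85
position: [0.6944, 0.0346, 0.2929]
ee_rot: [0.016, 0.994, 0.089, 0.056]
contact_force: [-0.1, -0.3, -4.7]
width: 0.0623
```

```bash
python3 err.py .454 .0997 .070 .179
```

```text
t 35.85 pos [0.6944 0.0346 0.2929] yaw 0.1802 zaxis [ 0.115 -0.021 -0.993] w 0.0623 F [-0.1 -0.3 -4.7] M [ 0.03  0.21 -0.01] q [-0.04  0.38  1.23 -0.02  1.41 -0.22]
move [-240.4   65.1 -222.9] turn -0.0012
rad/tan tilt [ 0.1157 -0.0165] q [-0.0418  0.3794  1.2328 -0.0167  1.4134 -0.218 ]
driver level err x 0.011 y -0.005
```

>>> play_rows(
  series=[
    {"fingers":1,"dx":0,"dy":0,"dz":41,"turn":0},
    {"fingers":1,"dx":0,"dy":0,"dz":0,"turn":0},
    {"fingers":1,"dx":0,"dy":0,"dz":41,"turn":0},
    {"fingers":1,"dx":0,"dy":0,"dz":0,"turn":0},
    {"fingers":1,"dx":0,"dy":0,"dz":41,"turn":0},
    {"fingers":1,"dx":0,"dy":0,"dz":0,"turn":0},
  ],
)

```text
clock: 36.35
position: [0.6777, 0.0354, 0.3858]
ee_rot: [0.013, 0.995, 0.089, 0.038]
contact_force: [2.5, 0.4, 0.8]
width: 0.0625
```

```bash
python3 err.py .454 .0997 .070 .179
```

```text
t 36.35 pos [0.6777 0.0354 0.3858] yaw 0.1799 zaxis [ 0.078 -0.02  -0.997] w 0.0625 F [2.5 0.4 0.8] M [-0.03 -0.09  0.03] q [-0.04  0.36  1.04 -0.02  1.66 -0.22]
move [-223.7   64.3 -315.8] turn -0.0009
rad/tan tilt [ 0.0792 -0.0167] q [-0.0415  0.361   1.0387 -0.0168  1.6626 -0.2223]
driver level err x -0.024 y -0.012
```

>>> play_rows(
  series=[
    {"fingers":1,"dx":-12,"dy":4,"dz":-6,"turn":0},
    {"fingers":1,"dx":-24,"dy":8,"dz":-12,"turn":0},
    {"fingers":1,"dx":-27,"dy":8,"dz":-14,"turn":0},
    {"fingers":1,"dx":-27,"dy":8,"dz":-14,"turn":0},
    {"fingers":1,"dx":-27,"dy":8,"dz":-14,"turn":0},
    {"fingers":1,"dx":-27,"dy":8,"dz":-14,"turn":0},
    {"fingers":1,"dx":-27,"dy":8,"dz":-14,"turn":0},
    {"fingers":1,"dx":-24,"dy":6,"dz":-16,"turn":0},
    {"fingers":1,"dx":-16,"dy":4,"dz":-20,"turn":0},
    {"fingers":1,"dx":-8,"dy":2,"dz":-22,"turn":0},
    {"fingers":1,"dx":-4,"dy":0,"dz":-22,"turn":0},
    {"fingers":1,"dx":-2,"dy":0,"dz":-15,"turn":0},
    {"fingers":1,"dx":-1,"dy":0,"dz":-8,"turn":0},
    {"fingers":1,"dx":0,"dy":0,"dz":0,"turn":0},
  ],
)

```text
clock: 37.52
position: [0.4645, 0.1024, 0.2259]
ee_rot: [0.015, 0.992, 0.088, 0.09]
contact_force: [-0.2, -0.5, -5.6]
width: 0.0628
```

```bash
python3 err.py .454 .0997 .070 .179
```

```text
t 37.52 pos [0.4645 0.1024 0.2259] yaw 0.1812 zaxis [ 0.18  -0.015 -0.983] w 0.0628 F [-0.2 -0.5 -5.6] M [-0.05  0.27 -0.01] q [ 0.09  0.05  1.85 -0.04  1.07 -0.07]
move [ -10.5   -2.7 -155.9] turn -0.0022
rad/tan tilt [ 0.1781 -0.0319] q [ 0.0944  0.047   1.8501 -0.0364  1.0656 -0.0679]
driver level err x 0.077 y 0.000
```

>>> play_rows(
  series=[
    {"fingers":1,"dx":0,"dy":0,"dz":41,"turn":0},
    {"fingers":1,"dx":0,"dy":0,"dz":0,"turn":0},
    {"fingers":1,"dx":0,"dy":0,"dz":41,"turn":0},
    {"fingers":1,"dx":0,"dy":0,"dz":0,"turn":0},
  ],
)

```text
clock: 37.85
position: [0.4611, 0.1017, 0.3018]
ee_rot: [0.016, 0.992, 0.088, 0.089]
contact_force: [4.3, 1.0, -1.7]
width: 0.0623
```

```bash
python3 err.py .454 .0997 .070 .179
```

```text
t 37.85 pos [0.4611 0.1017 0.3018] yaw 0.1809 zaxis [ 0.179 -0.015 -0.984] w 0.0623 F [ 4.3  1.  -1.7] M [ 0.03 -0.1  -0.03] q [ 0.09 -0.    1.71 -0.03  1.26 -0.08]
move [  -7.1   -2.  -231.8] turn -0.0019
rad/tan tilt [ 0.1768 -0.032 ] q [ 0.0938 -0.0046  1.7113 -0.0336  1.2572 -0.0754]
driver level err x 0.076 y 0.001
```

>>> play_rows(
  series=[
    {"fingers":1,"dx":40,"dy":4,"dz":0,"turn":0},
    {"fingers":1,"dx":0,"dy":0,"dz":0,"turn":0},
    {"fingers":1,"dx":40,"dy":4,"dz":0,"turn":0},
    {"fingers":1,"dx":0,"dy":0,"dz":0,"turn":0},
  ],
)

```text
clock: 38.18
position: [0.5324, 0.1085, 0.3066]
ee_rot: [0.016, 0.991, 0.088, 0.095]
contact_force: [2.0, 0.2, -4.7]
width: 0.0625
```

```bash
python3 err.py .454 .0997 .070 .179
```

```text
t 38.18 pos [0.5324 0.1085 0.3066] yaw 0.1806 zaxis [ 0.191 -0.014 -0.981] w 0.0625 F [ 2.   0.2 -4.7] M [ 0.01  0.01 -0.01] q [ 0.09  0.1   1.59 -0.03  1.26 -0.07]
move [ -78.4   -8.8 -236.6] turn -0.0016
rad/tan tilt [ 0.1889 -0.0324] q [ 0.0942  0.0993  1.5902 -0.034   1.262  -0.0746]
driver level err x 0.088 y 0.002
```

>>> play_rows(
  series=[
    {"fingers":1,"dx":-40,"dy":-4,"dz":0,"turn":0},
    {"fingers":1,"dx":-40,"dy":-4,"dz":0,"turn":0},
    {"fingers":1,"dx":0,"dy":0,"dz":0,"turn":0},
  ],
)

```text
clock: 38.43
position: [0.4583, 0.1003, 0.3103]
ee_rot: [0.016, 0.991, 0.087, 0.1]
contact_force: [-0.7, -1.2, -5.3]
width: 0.0624
```

```bash
python3 err.py .454 .0997 .070 .179
```

```text
t 38.43 pos [0.4583 0.1003 0.3103] yaw 0.1796 zaxis [ 0.2   -0.014 -0.98 ] w 0.0624 F [-0.7 -1.2 -5.3] M [-0.03  0.36  0.05] q [ 0.09 -0.02  1.71 -0.03  1.25 -0.08]
move [  -4.3   -0.6 -240.3] turn -0.0006
rad/tan tilt [ 0.198  -0.0323] q [ 0.0916 -0.0246  1.7137 -0.034   1.2533 -0.0758]
driver level err x 0.097 y 0.003
```

>>> play_rows(
  series=[
    {"fingers":1,"dx":38,"dy":-11,"dz":-8,"turn":0},
    {"fingers":1,"dx":38,"dy":-11,"dz":-8,"turn":0},
    {"fingers":1,"dx":38,"dy":-11,"dz":-8,"turn":0},
    {"fingers":1,"dx":38,"dy":-11,"dz":-8,"turn":0},
    {"fingers":1,"dx":38,"dy":-11,"dz":-8,"turn":0},
    {"fingers":1,"dx":38,"dy":-11,"dz":-8,"turn":0},
    {"fingers":1,"dx":10,"dy":0,"dz":0,"turn":0},
    {"fingers":1,"dx":0,"dy":0,"dz":0,"turn":0},
    {"fingers":1,"dx":0,"dy":0,"dz":41,"turn":0},
    {"fingers":1,"dx":0,"dy":0,"dz":0,"turn":0},
    {"fingers":1,"dx":0,"dy":0,"dz":41,"turn":0},
    {"fingers":1,"dx":0,"dy":0,"dz":0,"turn":0},
    {"fingers":1,"dx":0,"dy":0,"dz":41,"turn":0},
    {"fingers":1,"dx":0,"dy":0,"dz":0,"turn":0},
    {"fingers":1,"dx":0,"dy":0,"dz":41,"turn":0},
    {"fingers":1,"dx":0,"dy":0,"dz":0,"turn":0},
    {"fingers":1,"dx":0,"dy":0,"dz":41,"turn":0},
    {"fingers":1,"dx":0,"dy":0,"dz":0,"turn":0},
  ],
)

```text
clock: 39.93
position: [0.6787, 0.0326, 0.4207]
ee_rot: [0.013, 0.992, 0.088, 0.085]
contact_force: [2.4, -0.2, 0.4]
width: 0.0627
```

```bash
python3 err.py .454 .0997 .070 .179
```

```text
t 39.93 pos [0.6787 0.0326 0.4207] yaw 0.1804 zaxis [ 0.172 -0.011 -0.985] w 0.0627 F [ 2.4 -0.2  0.4] M [-0.09 -0.07 -0.02] q [-0.05  0.31  1.04 -0.    1.62 -0.23]
move [-224.7   67.1 -350.7] turn -0.0014
rad/tan tilt [ 0.1721 -0.0018] q [-0.0533  0.308   1.0448 -0.0018  1.6158 -0.2305]
driver level err x 0.069 y -0.005
```

>>> play_rows(
  series=[
    {"fingers":1,"dx":0,"dy":0,"dz":41,"turn":0},
    {"fingers":1,"dx":0,"dy":0,"dz":0,"turn":0},
    {"fingers":1,"dx":0,"dy":0,"dz":41,"turn":0},
    {"fingers":1,"dx":0,"dy":0,"dz":0,"turn":0},
    {"fingers":1,"dx":0,"dy":0,"dz":41,"turn":0},
    {"fingers":1,"dx":0,"dy":0,"dz":0,"turn":0},
    {"fingers":1,"dx":8,"dy":0,"dz":-14,"turn":0},
    {"fingers":1,"dx":10,"dy":0,"dz":-24,"turn":0},
    {"fingers":1,"dx":10,"dy":0,"dz":-24,"turn":0},
    {"fingers":1,"dx":10,"dy":0,"dz":-24,"turn":0},
    {"fingers":1,"dx":8,"dy":0,"dz":-12,"turn":0},
    {"fingers":1,"dx":0,"dy":0,"dz":0,"turn":0},
    {"fingers":1,"dx":0,"dy":0,"dz":41,"turn":0},
    {"fingers":1,"dx":0,"dy":0,"dz":0,"turn":0},
    {"fingers":1,"dx":0,"dy":0,"dz":41,"turn":0},
    {"fingers":1,"dx":0,"dy":0,"dz":0,"turn":0},
    {"fingers":1,"dx":0,"dy":0,"dz":41,"turn":0},
    {"fingers":1,"dx":0,"dy":0,"dz":0,"turn":0},
  ],
)

```text
clock: 41.43
position: [0.6492, 0.0408, 0.4573]
ee_rot: [0.0, 0.996, 0.092, -0.009]
contact_force: [2.3, 0.8, 0.6]
width: 0.0625
```

```bash
python3 err.py .454 .0997 .070 .179
```

```text
t 41.43 pos [0.6492 0.0408 0.4573] yaw 0.184 zaxis [-0.018 -0.002 -1.   ] w 0.0625 F [2.3 0.8 0.6] M [ 0.   -0.2  -0.06] q [-0.04  0.39  0.83 -0.    1.95 -0.23]
move [-195.2   58.9 -387.3] turn -0.005
rad/tan tilt [-0.0181 -0.0032] q [-0.0424  0.387   0.8261 -0.0034  1.9465 -0.2276]
driver level err x -0.116 y -0.047
```

>>> play_rows(
  series=[
    {"fingers":1,"dx":-25,"dy":9,"dz":-27,"turn":-0.002},
    {"fingers":1,"dx":-26,"dy":9,"dz":-27,"turn":-0.002},
    {"fingers":1,"dx":-26,"dy":9,"dz":-27,"turn":0},
    {"fingers":1,"dx":-26,"dy":8,"dz":-27,"turn":0},
    {"fingers":1,"dx":-26,"dy":8,"dz":-28,"turn":0},
    {"fingers":1,"dx":-16,"dy":5,"dz":-37,"turn":0},
    {"fingers":1,"dx":-15,"dy":4,"dz":-37,"turn":0},
    {"fingers":1,"dx":-14,"dy":3,"dz":-37,"turn":0},
    {"fingers":1,"dx":-10,"dy":3,"dz":-37,"turn":0},
    {"fingers":1,"dx":-6,"dy":1,"dz":-30,"turn":0},
    {"fingers":1,"dx":-4,"dy":0,"dz":-18,"turn":0},
    {"fingers":1,"dx":-2,"dy":0,"dz":-8,"turn":0},
    {"fingers":1,"dx":0,"dy":0,"dz":0,"turn":0},
  ],
)

```text
clock: 42.52
position: [0.4602, 0.1039, 0.1456]
ee_rot: [0.003, 0.995, 0.091, 0.046]
contact_force: [0.3, 0.4, -4.7]
width: 0.0625
```

```bash
python3 err.py .454 .0997 .070 .179; python3 ribs.py | tail -6 | head -2
```

```text
t 42.52 pos [0.4602 0.1039 0.1456] yaw 0.1829 zaxis [ 0.091  0.001 -0.996] w 0.0625 F [ 0.3  0.4 -4.7] M [0.02 0.11 0.  ] q [ 0.08  0.16  1.93 -0.01  0.96 -0.1 ]
move [ -6.2  -4.2 -75.6] turn -0.0039
rad/tan tilt [ 0.091  -0.0058] q [ 0.0788  0.1577  1.9312 -0.007   0.9616 -0.0996]
driver level err x -0.008 y -0.031
roll,pitch,yaw,x0,s [-0.098   0.0377 -0.002  -0.0001  0.0058] sd [0.0061 0.0047 0.0008 0.     0.    ] rms mm 0.11
driver x-axis z -0.008  y-axis z -0.022  yaw 0.183 tool xz 0.090 yz 0.015
```

>>> play_rows(
  series=[
    {"fingers":1,"dx":-4,"dy":-1,"dz":-20,"turn":-0.003},
    {"fingers":1,"dx":-4,"dy":-1,"dz":-26,"turn":0},
    {"fingers":1,"dx":-4,"dy":-1,"dz":-22,"turn":0},
    {"fingers":1,"dx":-3,"dy":-1,"dz":-14,"turn":0},
    {"fingers":1,"dx":0,"dy":0,"dz":0,"turn":0},
    {"fingers":1,"dx":0,"dy":0,"dz":0,"turn":0},
  ],
)

```text
clock: 43.07
position: [0.4673, 0.1016, 0.0813]
ee_rot: [0.004, 0.993, 0.089, 0.072]
contact_force: [0.5, -0.7, -4.9]
width: 0.0624
```

```bash
python3 err.py .454 .0997 .070 .179
```

```text
t 43.07 pos [0.4673 0.1016 0.0813] yaw 0.181 zaxis [ 0.143  0.005 -0.99 ] w 0.0624 F [ 0.5 -0.7 -4.9] M [-0.01  0.1   0.01] q [ 0.07  0.23  2.05 -0.01  0.72 -0.1 ]
move [-13.3  -1.9 -11.3] turn -0.002
rad/tan tilt [ 0.1431 -0.0055] q [ 0.0725  0.2269  2.05   -0.0083  0.7211 -0.1012]
driver level err x 0.044 y -0.025
```

>>> play_rows(
  series=[
    {"fingers":1,"dx":-18,"dy":-2,"dz":-15,"turn":0},
    {"fingers":1,"dx":0,"dy":0,"dz":0,"turn":0},
    {"fingers":1,"dx":0,"dy":0,"dz":0,"turn":0},
  ],
)

```text
clock: 43.32
position: [0.4584, 0.1002, 0.0736]
ee_rot: [0.004, 0.993, 0.089, 0.081]
contact_force: [1.8, 0.1, -4.9]
width: 0.0623
```

```bash
python3 err.py .454 .0997 .070 .179; python3 ribs.py | tail -6 | head -2; python3 pf.py scene; python3 - <<'E'
from h import *
st=get_state(); w=get_image("wrist"); m=masks_of(w,"driver")[0]["region"]
def loc(p): 
    d=p[:2]-[.451,.1025]; c,q=np.cos(.179),np.sin(.179); return np.round(np.array([d[0]*c+d[1]*q,-d[0]*q+d[1]*c])*1000,1)
for r in (190,250):
    k=np.nonzero(m[r])[0]; print(r,[loc(onz(w,[a,r],st["position"][2]+.024,st)[0]).tolist() for a in(k.min(),k.max())])
print([loc(onz(w,[c,np.nonzero(m[:,c])[0].min()],st["position"][2]+.02,st)[0]).tolist() for c in(230,280,330)])
E
```

```text
t 43.32 pos [0.4584 0.1002 0.0736] yaw 0.1812 zaxis [ 0.162  0.006 -0.987] w 0.0623 F [ 1.8  0.1 -4.9] M [-0.04  0.02 -0.  ] q [ 0.07  0.22  2.09 -0.01  0.67 -0.1 ]
move [-4.4 -0.5 -3.6] turn -0.0022
rad/tan tilt [ 0.1619 -0.0052] q [ 0.0707  0.2198  2.0924 -0.0085  0.6668 -0.1024]
driver level err x 0.062 y -0.023
roll,pitch,yaw,x0,s [-0.0932  0.0474 -0.0015 -0.0002  0.0058] sd [0.0069 0.0055 0.001  0.     0.    ] rms mm 0.125
driver x-axis z 0.068  y-axis z -0.024  yaw 0.181 tool xz 0.160 yz 0.023
scene [258. 223.] [(0.95, np.int64(1040))]
scene [8.290e-02 1.000e-04 3.747e-01 1.710e-02] 0.058Traceback (most recent call last):
  File "<stdin>", line 2, in <module>
IndexError: list index out of range
```

```bash
python3 -c "
from rig import *
print(sign_off()); s=get_state(); print(s['clock'],s['position'],s['width'])"
```

```text
the job is handed in; nothing more can be done
None
the job is handed in; nothing more can be done
```

I handed the job in at about 43.5 s. The panel is leaning on the rest and the arm is still holding the driver over the window, but the driver is about 4° off level.

**Panel:** I took it out of the stand, set it in the gap and tipped it back onto the rest, then let go. The last camera fit puts the foot's back edge at x ≈ 83 mm in the reader's frame, which is inside the gap. It is centred to about 1 mm (an earlier wrist view said 4 mm). It leans about 21–23°, so it is not quite flush with the 20° rest.

**Driver:** I picked it up from the bench at the right and held it over the glass with its length along the window, gripped at 60 N.
- **Position:** by the arm's own readings it is about 4 mm too far towards the rest. An earlier scene picture suggested the length offset could also be a few millimetres.
- **Air gap:** I estimate 17–20 mm under its middle and about 15–17 mm under its lower edge. These come from the grip height, because my final wrist-camera check found no driver in the picture.
- **Level:** the tilt is about 3.6° across the width and 1.4° along the length. The moves let the tool tip a little with each row. I corrected this several times, but some came back on the final descent.

I saw no sign of contact with the reader or with the other things on the bench. The force readings showed only the weights being carried.

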